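Free the stone grinder's wheel

TASK

Free the wheel of the stone grinder, in this order: pull the red lock-pin knob out to its stop, flip the yellow safety catch fully over away from the brake lever, then pull the black-handled brake lever all the way back towards the robot. Finish while still holding the lever there with the gripper, against its spring, with the pin still out and the catch still over; leave the other things on the table where they are.

Things in the scene. Friction and masses are not known exactly. Their poses are not given: they have to be found in the camera images.
- grinder: Fixed stone grinder: green base plate, 12 mm thick, with a pale flat-lying stone wheel (280 mm across, top at 70 mm) and three controls along its near edge. Origin on the table; x points away from the robot (yaw about 0), y left. In this frame (mm) the plate covers x -50..320, y -220..220; wheel centre (170, 30); controls: lock pin y +60, brake lever y -70, catch y -185.
- pin (a joint): Travel of the lock pin in m: 0 = fully in, 0.030 = out at its stop. It slides level along the grinder's -x, towards the robot. A light spring (1.7 N at the stop) pulls it in, but 3.5 N of friction keeps it wherever it is left; the pull needed is 5 to 6 N. Starts at 0 to 0.005.
- pin_knob (a point): Centre of the pin's red knob: cylinder 32 mm diameter, 24 mm long, axis along the grinder's x, centre 50 mm above the table; moves with the pin. Free on both y sides and above. A steel bracket (44 mm wide, top at 74 mm) stands behind it, its near face 34 mm from the knob's centre when the pin is in. Can be pinched from above, fingers closing along y.
- catch (a joint): Angle of the safety catch, rad: 0 = on (tab upright, nose bar across the front of the lever, blocking it), 1.25 = fully over, at its stop. Turns about the grinder's x: the tab's top goes to -y (right, away from the lever), the nose rises. Friction (0.09 N m) keeps it where it is left; about 1.5 N at the tab's top moves it. Starts at 0 to 0.12.
- catch_tab (a point): Top end of the yellow tab, 85 mm from the catch's hinge; moves with it. Tab: bar 14 (x) by 16 mm (y), top 205 mm above the table when on. The nose bar (10 by 16 mm, centred 20 mm above the hinge, 7 mm beyond it in x) runs 128 mm from the tab to the grinder's +y, square to the tab. Push the tab over from its +y side with closed fingers above the nose, or pinch it and lead it round.
- catch_hinge (a point): Hinge point of the safety catch, fixed on the grinder at (-12, -185, 120) mm in its frame, in the tab's middle line. The steel post carrying it stands beyond it (grinder x from -3 to +27 mm).
- lever (a joint): Angle of the brake lever, rad: 0 = at rest, leaning 0.2 rad away from the robot, brake shoe on the wheel; 0.75 = back at its stop, leaning 0.55 rad towards the robot, shoe lifted. Turns about the grinder's y axis; a spring returns it to 0 when let go (2 N at the handle at rest, about 6 N at the stop). The catch blocks it at about 0.1 rad while on.
- lever_grip (a point): Centre of the lever's black rubber handle, a cylinder 26 mm in diameter and 52 mm long along the lever, 135 mm from the lever's hinge; moves with it. At rest 217 mm above the table, at the stop 200 mm. Its free top end lies 26 mm farther out. Can be pinched from above with the fingers closing along the grinder's y.
- lever_hinge (a point): Hinge point of the brake lever, fixed on the grinder at (0, -70, 85) mm in its frame.
- agate: Reddish-brown loose pebble 52 mm across, 22 mm high, lying on the grinding wheel; leave it there. Origin under its centre.
- brush: Hand brush 170 mm long lying on the table in front of the grinder; leave it. Origin under its middle.
- cup: Steel cup 70 mm across, 75 mm high, standing right of the grinder; leave it. Origin under its centre.
- jar: Amber glass jar 68 mm across, 85 mm high with wooden cap, left of the grinder; leave it. Origin under its centre.
- jasper: Brick-red pebble 60 mm across, 26 mm high on the table; leave it. Origin under its centre.
- slate: Dark grey pebble 68 mm across, 18 mm high on the table; leave it. Origin under its centre.

How it is judged (in metres and radians):
On the way, in this order (a step that is already met when the one before it is completed fails the run):
1. the lock pin is pulled out to its stop, the catch still on (value of joint pin above 0.026 m and value of joint catch below 0.5 rad), for 0.2 s.
2. the catch is flipped over, the lever still at rest (value of joint catch above 1 rad and value of joint pin above 0.024 m and value of joint lever below 0.15 rad), for 0.2 s.
3. the lever is pulled fully back by the gripper (value of joint lever above 0.64 rad and contact force between the fingers and lever above 1 N), for 0.2 s.
At the end, for the whole second after the job is handed in: The gripper's fingers still hold the brake lever (more than 1 N) at more than 0.64 rad of its 0.75, not moving, with the lock pin out (over 24 of 30 mm) and the catch over (more than 0.95 rad of 1.25) (all of step 3 and value of joint pin above 0.024 m and value of joint catch above 0.95 rad and value of joint lever below 0.85 rad and velocity of joint lever between -0.1 and 0.1 rad/s); the arm keeps its last pose, push and grip.
It fails at once if the lever is forced while the catch is still on (value of joint lever above 0.25 rad and value of joint catch below 0.7 rad).
It fails at once if one of the other things is knocked about (moved more than 30 mm) (distance of any of agate, brush, cup, jar, jasper, slate from where it was at the start of the episode above 0.03 m).
It also fails if it takes over 58 s, if anything falls off the work surface, if the arm or the gripper's body presses on something with over 40 N, if the wrist force passes 120 N, or if a joint passes its speed limit or range.

ROBOT

A 6-joint arm with a two-finger parallel gripper is mounted at the origin on the work surface. World frame = base frame: x ahead of the robot, y to its left, z up, the work surface at z = 0. Lengths are in mm, angles in rad, forces in N, time in s.
With the tool pointing down it reaches from about 300 to 775 mm from the base axis. Payload 14.6 kg.
Tool frame: the origin (TCP) lies at the very end of the fingers, on their centre line; the grasp point (between the pads) lies 19 mm behind it; x points along the fingers, y is the direction in which the jaws open and shut, and the axes are right-handed (so a half turn about x gives the same grasp; the last joint's range is limited). The gripper opens to 94 mm and grips with 3 to 60 N. Pads are 16 mm wide; open, the fingers measure 119 mm over their backs; the gripper's body (75 mm by 177 mm) begins 78 mm behind the grasp point.
Start: joints at [1.19, 0.3, 1.521, -0, 1.321, -0.067], TCP at [169.769, 523.133, 205.446] pointing down, gripper open.
Joint ranges: [-3.03, 3.03], [-0.79, 2.21], [0.23, 2.52], [-1.04, 4.18], [0, 3.07], [-2.55, 2.55]. Speed limits (rad/s): [2.22, 2.22, 2.57, 3.14, 3.14, 3.14].

INTERFACE

Orientations are given as a unit quaternion [w, x, y, z].
In Python, from bench import arm gives the robot as it stands. The module is installed in compiled form; this text tells all that it offers.
- The arm moves only by the shell command python3 -m pendant 'ROWS'. ROWS is JSON, a list of rows, each an object of numbers: "jaw": the finger opening in mm, from 0 to 94; "tx", "ty", "tz": the shift along the tool's x, y, z in units of 25 mm (1.0 is 25 mm); "ax", "ay", "az": the turn, a rotation vector about the tool's x, y, z in units of 6 degrees (1.0 is 6 degrees). A call has 1 to 8 rows; each row shifts and turns the commanded pose from where the row before left it, along the tool's axes as they then stand; what a row does not reach is not made up. A row lasts 1/8 s, in which the tool goes at most 62.5 mm and 10.7 degrees, less where a joint would pass 70% of its speed; a pose out of reach is approached as far as the arm can. A call is refused whole if a number of a shift passes 1 or a number of a turn 1, either way. A call with a gripper value outside its range is refused whole. The fingers move at their own pace and stop on an object; the grip force is fixed at half the most. Time passes only in rows, so rows that do not move let the fingers close. It gives the time, the measured TCP pose, the force and the opening at its end, in the units of the state.
- arm.get_obs(): the state, without advancing time (a new reading comes with each control period).
- arm.grab_frame(name): name is "scene" or "top" or "wrist"; returns a dict with "color" (480x640x3 uint8, red, green, blue), "K" (3x3 intrinsics, pixels), "R" (3x3) and "t" (3): a world point X has camera coordinates R X + t; the wrist camera has in their place "hand_eye" (4x4, takes a point from camera to tool coordinates, whose origin is the TCP and whose axes are the tool frame's). Camera axes: x right, y down, z forward; pixel columns grow to the right and rows downward; lengths in mm; the calibration is good to about 2 mm. The wrist camera is an equidistant fisheye: a pixel r from the principal point sees the ray r / f radians off the axis. A picture is of the moment at which its call begins: read the wrist's pose just before it. There is no depth.
- arm.finish_job(): hands the job in, once; it reports no verdict.
The state is a dict: "t": time; "joint_positions": joint angles; "qvel": joint speeds; "effort": joint torques, N m; "eef_pos": TCP position; "orientation": TCP orientation; "force": force on the tool from outside, world axes, zero at the start; "wrist_torque": the same for the moment, N m; "gripper_width": opening from 0.0 (shut) to 1.0 (fully open).
Only numpy, scipy, OpenCV 4.12 (cv2) and the standard library are available. Lean on these libraries where they do the work, as an engineer would, in place of code of your own. Each camera call takes 0.05 s, during which the arm holds its last target.

## Working session

There is one attempt and no reset: what is moved stays moved. The work goes in short steps, Python scripts to look and compute and a shell command to move; the robot and the scene stay as the last step left them, time stands still between calls to the robot, and variables do not carry over. Pictures are saved under pics/ and viewed, and the job is handed in when it is done.

```bash
mkdir -p pics; cat > h.py <<'E'
from bench import arm
import cv2,numpy as np
def save(n,f):
    d=arm.grab_frame(n); cv2.imwrite(f'pics/{f}.png',d['color'][:,:,::-1]); return d
E
python3 - <<'E'
from h import *
o=arm.get_obs(); print(o)
for n in ('scene','top','wrist'):
    d=save(n,n+'0'); np.savez(f'{n}0.npz',**d); print(n,d['K'].tolist(), {k:np.round(v,3).tolist() for k,v in d.items() if k not in('color','K')})
E
```

```text
{'t': 0.0, 'joint_positions': array([ 1.19042587e+00,  3.00462428e-01,  1.52161630e+00, -2.32658846e-07,
        1.32069500e+00, -6.66040877e-02]), 'qvel': array([ 0.00031781, -0.00040912,  0.00072865, -0.00134079,  0.00155812,
       -0.00040954]), 'effort': array([-6.79278546e-04, -5.31802046e+01, -3.52741206e+01,  7.08357012e-02,
        2.42969021e-02, -9.86493046e-05]), 'eef_pos': array([169.65592128, 522.88889748, 204.87619258]), 'orientation': array([ 0.69833025,  0.11007142,  0.69851519, -0.11088583]), 'force': array([ 0.63696325,  0.64656777, -0.0972038 ]), 'wrist_torque': array([-0.00894773, -0.01006533, -0.00892318]), 'gripper_width': 0.9978016960096681}
scene [[526.7511690211975, 0.0, 306.5071550579181], [0.0, 526.7511690211975, 235.37169206432677], [0.0, 0.0, 1.0]] {'R': [[0.811, 0.585, -0.015], [0.495, -0.699, -0.516], [-0.312, 0.411, -0.856]], 't': [-416.193, -192.898, 1511.323]}
top [[433.51557864769677, 0.0, 321.1745692287655], [0.0, 433.51557864769677, 240.76588492238247], [0.0, 0.0, 1.0]] {'R': [[-0.002, -1.0, -0.007], [-0.993, 0.002, -0.118], [0.118, 0.007, -0.993]], 't': [20.664, 556.502, 1222.278]}
wrist [[371.64829954431775, 0.0, 312.6605434780543], [0.0, 371.64829954431775, 237.91650745709254], [0.0, 0.0, 1.0]] {'hand_eye': [[-0.0, -0.291, 0.957, -178.954], [1.0, -0.0, 0.0, 0.752], [0.0, 0.957, 0.291, -84.685], [0.0, 0.0, 0.0, 1.0]]}
```

View pics/scene0.png

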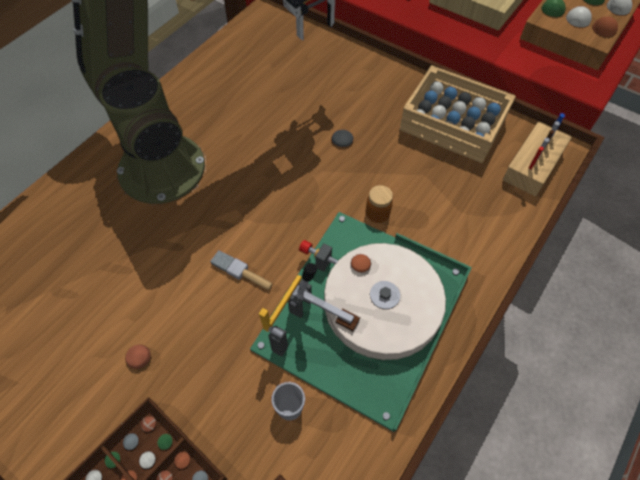

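View pics/top0.png

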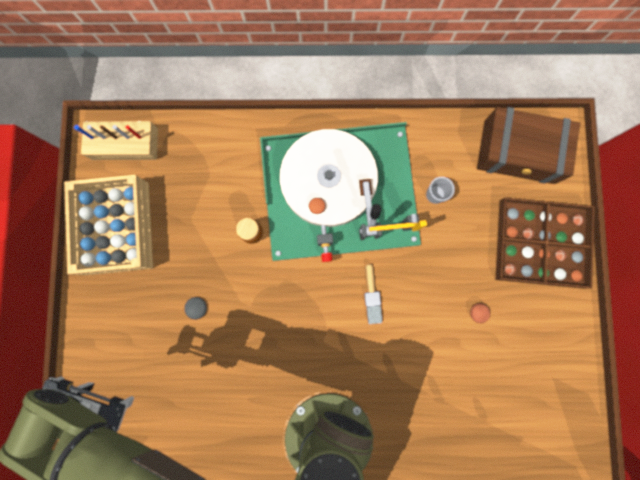

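View pics/wrist0.png

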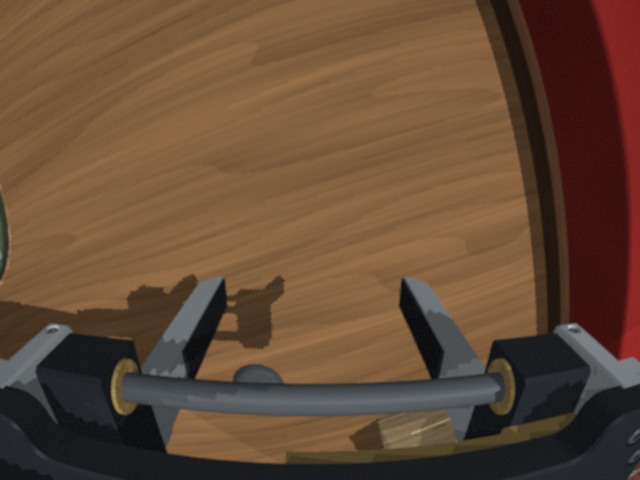

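The scene view shows the knob at about (305,247), the tab end at (265,317) and the handle at (309,270). In the top view they are at (326,257), (424,224) and (375,211), and the green plate's corners are at about (262,138), (406,124), (421,246) and (273,259). Next I measure them.

```bash
cat >> h.py <<'E'
def ray(d,p):
    K,R,t=d['K'],d['R'],d['t']
    c=-R.T@t; v=R.T@np.linalg.inv(K)@np.array([p[0],p[1],1.]); return c,v/np.linalg.norm(v)
def plane(d,p,z):
    c,v=ray(d,p); return c+v*(z-c[2])/v[2]
def tri(a,b):
    A=np.zeros((3,3));q=np.zeros(3)
    for c,v in(a,b):
        M=np.eye(3)-np.outer(v,v);A+=M;q+=M@c
    X=np.linalg.solve(A,q); return X,[np.linalg.norm((np.eye(3)-np.outer(v,v))@(X-c)) for c,v in(a,b)]
def mask(im,col):
    h=cv2.cvtColor(im,cv2.COLOR_RGB2HSV).astype(int); H,S,V=h[...,0],h[...,1],h[...,2]
    if col=='red': return (((H<4)|(H>175))&(S>190)&(V>90)).astype(np.uint8)
    if col=='yel': return ((H>20)&(H<30)&(S>190)&(V>120)).astype(np.uint8)
    if col=='grn': return ((H>60)&(H<90)&(S>110)).astype(np.uint8)
def blobs(m,box,mn=8):
    x0,y0,x1,y1=box; k=np.zeros_like(m);k[y0:y1,x0:x1]=m[y0:y1,x0:x1]
    n,l,s,c=cv2.connectedComponentsWithStats(k)
    return [(s[i].tolist(),c[i].round(1).tolist()) for i in range(1,n) if s[i,4]>=mn],l
E
python3 - <<'E'
from h import *
T=dict(np.load('top0.npz'));S=dict(np.load('scene0.npz'))
for nm,d,b in(('T',T,(250,100,440,270)),('S',S,(240,200,480,430))):
    for c in('red','yel','grn'):
        r,l=blobs(mask(d['color'],c),b); print(nm,c,r)
    m=mask(d['color'],'grn'); k=np.zeros_like(m); k[b[1]:b[3],b[0]:b[2]]=m[b[1]:b[3],b[0]:b[2]]
    k=cv2.morphologyEx(k,cv2.MORPH_OPEN,np.ones((3,3)))
    h=cv2.convexHull(np.argwhere(k)[:,::-1].astype(np.int32))
    a=cv2.approxPolyDP(h,8,True)[:,0]; print('corners',a.tolist())
    for p in a: print(plane(d,p,12).round(0))
    x0,y0,x1,y1=b
    cv2.imwrite(f'pics/z{nm}.png',cv2.resize(d['color'][y0:y1,x0:x1,::-1],None,fx=2.5 if nm=='S' else 3.4,fy=2.5 if nm=='S' else 3.4,interpolation=cv2.INTER_CUBIC))
print(tri(ray(T,(326,257)),ray(S,(305,247))),tri(ray(T,(424,224)),ray(S,(265,315))),tri(ray(T,(375,211)),ray(S,(309,270))))
E
```

```text
T red [([322, 254, 10, 7, 57], [326.6, 257.2])]
T yel [([371, 220, 56, 10, 231], [402.3, 225.7])]
T grn [([347, 124, 68, 100, 3008], [390.4, 170.1]), ([262, 136, 60, 123, 2906], [285.7, 210.2]), ([328, 214, 91, 39, 1390], [366.8, 238.3])]
corners [[410, 244], [282, 257], [272, 243], [267, 139], [403, 126]]
[ 549. -241.   12.]
[511. 135.  12.]
[553. 165.  12.]
[870. 183.  12.]
[ 909. -229.   12.]
S red [([300, 241, 11, 12, 83], [304.5, 246.3])]
S yel []
S grn [([335, 218, 4, 8, 10], [336.4, 221.4]), ([331, 224, 5, 5, 10], [333.3, 226.1]), ([349, 226, 8, 7, 14], [352.9, 228.9]), ([368, 228, 9, 5, 16], [372.4, 230.1]), ([337, 230, 12, 8, 20], [342.3, 232.4]), ([393, 236, 55, 32, 243], [422.3, 251.0]), ([339, 244, 6, 7, 10], [340.9, 247.5]), ([447, 259, 22, 15, 82], [456.8, 265.9]), ([435, 266, 9, 10, 17], [438.8, 270.8]), ([313, 271, 15, 14, 63], [319.5, 276.6]), ([461, 274, 5, 7, 10], [462.9, 277.0]), ([444, 276, 13, 21, 67], [450.4, 284.8]), ([443, 279, 4, 3, 8], [444.1, 279.9]), ([321, 281, 3, 5, 10], [322.3, 282.9]), ([451, 295, 5, 7, 14], [453.1, 297.2]), ([447, 297, 4, 6, 11], [44
[... 1795 characters left out ...]
6, 411, 5, 5, 12], [378.1, 412.4]), ([369, 412, 7, 5, 9], [371.6, 413.6]), ([391, 414, 5, 8, 11], [392.5, 416.5]), ([393, 414, 6, 9, 17], [395.9, 418.2]), ([378, 417, 5, 6, 11], [379.8, 419.5]), ([382, 421, 4, 4, 9], [383.4, 422.7]), ([389, 423, 5, 7, 13], [391.0, 426.4])]
corners [[458, 264], [427, 351]]
[836. 204.  12.]
[883. -39.  12.]
(array([507.22226585,   5.11459401,  50.16870222]), [np.float64(1.0550894079060877), np.float64(1.0550894079060584)]) (array([ 581.72412791, -238.87315604,  195.52827048]), [np.float64(3.3859257676495944), np.float64(3.385925767649685)]) (array([ 606.9185817 , -114.67069263,  226.2928486 ]), [np.float64(0.3270328330942716), np.float64(0.32703283309415104)])
```

View pics/zT.png

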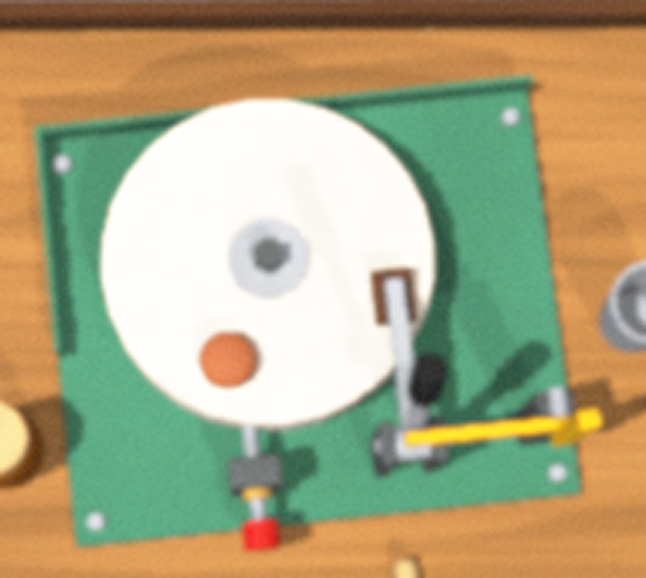

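View pics/zS.png

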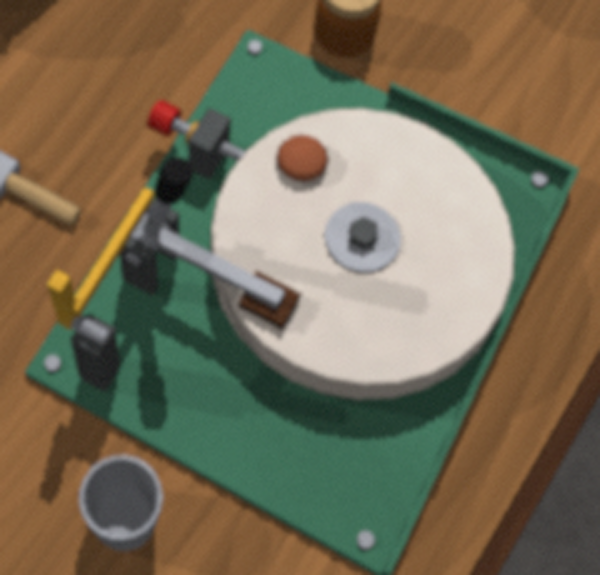

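```bash
python3 - <<'E'
from h import *
T=dict(np.load('top0.npz'));S=dict(np.load('scene0.npz'))
pt=lambda p:(250+p[0]/3.4-.35,100+p[1]/3.4-.35); ps=lambda p:(240+p[0]/2.5-.3,200+p[1]/2.5-.3)
t=[plane(T,pt(p),12)[:2] for p in((78,545),(582,492),(531,80),(38,127))]
s=[plane(S,ps(p),12)[:2] for p in((248,32),(30,377),(385,575),(575,172))]
loc=np.array([[-50,220],[-50,-220],[320,-220],[320,220.]])
for w in(t,s):
    w=np.array(w); print(w.round(0).tolist())
    A=loc-loc.mean(0);B=w-w.mean(0)
    U,_,V=np.linalg.svd(A.T@B);R=(U@V).T
    th=np.arctan2(R[1,0],R[0,0]);o=w.mean(0)-R@loc.mean(0)
    print('yaw',np.degrees(th),th,'origin',o, 'res',(w-(loc@R.T+o)).round(1).tolist())
    for n,p in dict(wheel=(170,30),hinge=(0,-70),catch=(-12,-185),pinline=(0,60)).items(): print(n,R@np.array(p)+o)
print(tri(ray(T,pt((261,535))),ray(S,ps((164,117)))))
print('tab end',tri(ray(T,pt((590,418))),ray(S,ps((62,280)))))
print('grip',tri(ray(T,pt((428,378))),ray(S,ps((174,180)))))
print('nose end',tri(ray(T,pt((408,438))),ray(S,ps((150,193)))))
E
```

```text
[[503.0, 162.0], [548.0, -273.0], [918.0, -238.0], [876.0, 202.0]]
yaw 5.699053819774712 0.09946725340342825 origin [576.92792644 -49.99096168] res [[-2.6, -1.7], [-1.3, 1.0], [1.0, -0.9], [2.9, 1.6]]
wheel [743.10855261  -3.25768142]
hinge [ 583.87915866 -119.64496638]
catch [ 583.35835364 -235.26818533]
pinline [570.96972739   9.71247092]
[[505.0, 160.0], [554.0, -272.0], [910.0, -232.0], [865.0, 210.0]]
yaw 6.552039208837968 0.11435465691398689 origin [574.48504561 -49.0025243 ] res [[5.0, -3.5], [4.3, 0.8], [-7.4, -1.0], [-1.9, 3.7]]
wheel [7.39951545e+02 1.99483851e-01]
hinge [ 582.4724365  -118.54532829]
catch [ 583.67295513 -234.16348757]
pinline [567.63871057  10.60559341]
(array([507.56953867,   4.54580779,  53.57287866]), [np.float64(0.18987272621422877), np.float64(0.18987272621418078)])
tab end (array([ 581.90055501, -235.69587686,  207.20722301]), [np.float64(1.239587927308624), np.float64(1.2395879273085872)])
grip (array([ 608.30954457, -116.2048005 ,  222.56409014]), [np.float64(0.019038426931638944), np.float64(0.019038426931780733)])
nose end (array([ 575.47388153, -108.65635643,  148.2503179 ]), [np.float64(0.40624359810288585), np.float64(0.4062435981028315)])
```

```bash
cat >> h.py <<'E'
from scipy.spatial.transform import Rotation as Ro
def go(p,yaw):
    """how far to a TCP target p with tool down, tool y at angle yaw+90deg; print shifts (25mm units) & turn (6deg)"""
    o=arm.get_obs();q=o['orientation'];R=Ro.from_quat([q[1],q[2],q[3],q[0]])
    c,s=np.cos(yaw),np.sin(yaw)
    G=Ro.from_matrix(np.array([[0,-s,c],[0,c,s],[-1,0,0.]]))
    print('t',o['t'],'pos',o['eef_pos'].round(1),'F',o['force'].round(1),'w',round(o['gripper_width']*94,1),'j6',o['joint_positions'].round(2).tolist())
    print('toolY',R.as_matrix()[:,1].round(3),'toolX',R.as_matrix()[:,0].round(3))
    d=np.array(p)-o['eef_pos']
    print('shift now',(R.inv().apply(d)/25).round(2),'shift after turn',(G.inv().apply(d)/25).round(2),'turn',(np.degrees((R.inv()*G).as_rotvec())/6).round(2))
E
python3 -c "
from h import *
go((507.5,4.5,150),.105)"
```

```text
t 0.15 pos [169.7 523.  205. ] F [ 0.6 -0.5  0.9] w 93.9 j6 [1.19, 0.3, 1.52, -0.0, 1.32, -0.07]
toolY [ 0.309  0.951 -0.001] toolX [-0.    -0.001 -1.   ]
shift now [  2.21 -15.55  19.25] shift after turn [  2.2  -22.04  11.26] turn [-4.   -0.    0.01]
```

```bash
python3 -m pendant '[{"jaw":60,"ax":-1,"ty":-1},{"jaw":60,"ax":-1,"ty":-1},{"jaw":60,"ax":-1,"ty":-1},{"jaw":60,"ax":-1,"ty":-1},{"jaw":60,"ty":-1,"tz":0.7},{"jaw":60,"ty":-1,"tz":0.7},{"jaw":60,"ty":-1,"tz":0.7},{"jaw":60,"ty":-1,"tz":0.7}]'; python3 -c "
from h import *
go((507.5,4.5,150),.105)"
```

```text
t 0.15 pos [169.7 523.  205. ] F [ 0.6 -0.5  0.9] w 93.9 j6 [1.19, 0.3, 1.52, -0.0, 1.32, -0.07]
toolY [ 0.309  0.951 -0.001] toolX [-0.    -0.001 -1.   ]
shift now [  2.21 -15.55  19.25] shift after turn [  2.2  -22.04  11.26] turn [-4.   -0.    0.01]schema error: expected keys jaw, tx, ty, tz, ax, ay, az
```

```bash
python3 -m pendant '[{"jaw":60,"tx":0,"ty":-1,"tz":0,"ax":-1,"ay":0,"az":0},{"jaw":60,"tx":0,"ty":-1,"tz":0,"ax":-1,"ay":0,"az":0},{"jaw":60,"tx":0,"ty":-1,"tz":0,"ax":-1,"ay":0,"az":0},{"jaw":60,"tx":0,"ty":-1,"tz":0,"ax":-1,"ay":0,"az":0},{"jaw":60,"tx":0,"ty":-1,"tz":0.7,"ax":0,"ay":0,"az":0},{"jaw":60,"tx":0,"ty":-1,"tz":0.7,"ax":0,"ay":0,"az":0},{"jaw":60,"tx":0,"ty":-1,"tz":0.7,"ax":0,"ay":0,"az":0},{"jaw":60,"tx":0,"ty":-1,"tz":0.7,"ax":0,"ay":0,"az":0}]'; python3 -c "
from h import *
go((507.5,4.5,150),.105)"
```

```text
t: 1.15
eef_pos: [234.8, 332.1, 205.4]
orientation: [0.706, -0.037, 0.706, 0.037]
force: [-0.3, -0.4, 1.2]
gripper_width: 0.639
t 1.15 pos [234.8 332.1 205.4] F [-0.3 -0.4  1.2] w 60.1 j6 [0.87, -0.03, 1.89, -0.0, 1.28, -0.81]
toolY [-0.105  0.994 -0.   ] toolX [-0. -0. -1.]
shift now [  2.22 -14.18   9.47] shift after turn [  2.22 -14.17   9.47] turn [ 0. -0.  0.]
```

```bash
python3 -m pendant '[{"jaw":60,"tx":0,"ty":-1,"tz":0.6,"ax":0,"ay":0,"az":0},{"jaw":60,"tx":0,"ty":-1,"tz":0.6,"ax":0,"ay":0,"az":0},{"jaw":60,"tx":0,"ty":-1,"tz":0.6,"ax":0,"ay":0,"az":0},{"jaw":60,"tx":0,"ty":-1,"tz":0.6,"ax":0,"ay":0,"az":0},{"jaw":60,"tx":0,"ty":-1,"tz":0.6,"ax":0,"ay":0,"az":0},{"jaw":60,"tx":0,"ty":-1,"tz":0.6,"ax":0,"ay":0,"az":0},{"jaw":60,"tx":0,"ty":-1,"tz":0.6,"ax":0,"ay":0,"az":0},{"jaw":60,"tx":0,"ty":-1,"tz":0.6,"ax":0,"ay":0,"az":0}]'
python3 -m pendant '[{"jaw":60,"tx":0,"ty":-1,"tz":0.7,"ax":0,"ay":0,"az":0},{"jaw":60,"tx":0,"ty":-1,"tz":0.7,"ax":0,"ay":0,"az":0},{"jaw":60,"tx":0,"ty":-1,"tz":0.7,"ax":0,"ay":0,"az":0},{"jaw":60,"tx":0,"ty":-1,"tz":0.7,"ax":0,"ay":0,"az":0},{"jaw":60,"tx":0,"ty":-1,"tz":0.7,"ax":0,"ay":0,"az":0},{"jaw":60,"tx":0.5,"ty":-1,"tz":0.7,"ax":0,"ay":0,"az":0},{"jaw":60,"tx":0.6,"ty":0,"tz":0,"ax":0,"ay":0,"az":0},{"jaw":60,"tx":0.6,"ty":0,"tz":0,"ax":0,"ay":0,"az":0}]'
python3 -c "
from h import *
go((507.5,4.5,33),.105)
d=save('wrist','w1');np.savez('w1.npz',**d)"
```

```text
t: 2.15
eef_pos: [375.1, 145.8, 205.4]
orientation: [0.706, -0.037, 0.706, 0.037]
force: [-0.2, 0.3, 0.1]
gripper_width: 0.639
t: 3.15
eef_pos: [494.3, 8.8, 161.8]
orientation: [0.706, -0.037, 0.706, 0.037]
force: [0.7, -0.1, -1.2]
gripper_width: 0.633
t 3.15 pos [494.3   8.8 161.8] F [ 0.7 -0.1 -1.2] w 59.5 j6 [-0.06, 0.22, 1.73, 0.0, 1.19, -1.73]
toolY [-0.105  0.994  0.   ] toolX [-0.001  0.    -1.   ]
shift now [ 5.15 -0.23  0.51] shift after turn [ 5.15 -0.23  0.51] turn [ 0.   -0.01 -0.  ]
```

View pics/w1.png

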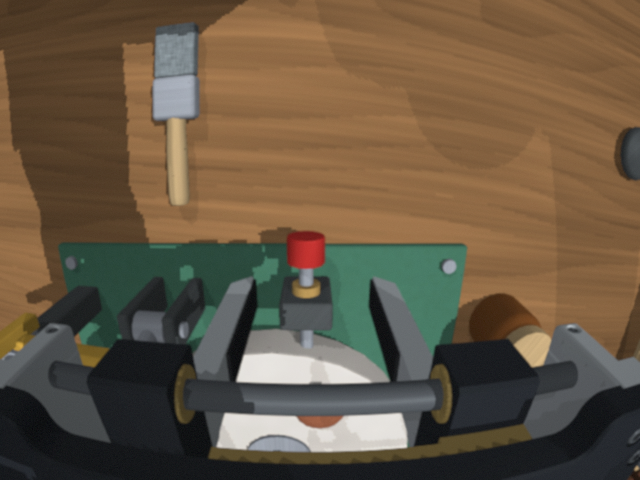

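The wrist view shows the knob at (306,249), and the plate edge is square to the jaws. I check the knob's position by casting a ray.

```bash
cat >> h.py <<'E'
def wray(d,p,o):
    K=d['K'];u=np.array([(p[0]-K[0,2])/K[0,0],(p[1]-K[1,2])/K[1,1]]);r=np.linalg.norm(u)
    v=np.array([*(u/r*np.sin(r)),np.cos(r)]);H=d['hand_eye'];q=o['orientation']
    R=Ro.from_quat([q[1],q[2],q[3],q[0]]).as_matrix()
    return R@H[:3,3]+o['eef_pos'], R@H[:3,:3]@v
def wplane(d,p,o,z):
    c,v=wray(d,p,o);return c+v*(z-c[2])/v[2]
E
python3 - <<'E'
from h import *
d=dict(np.load('w1.npz'));o=arm.get_obs()
r,l=blobs(mask(d['color'],'red'),(270,220,340,280),50);print(r)
print(wplane(d,(306,266),o,40).round(1),wplane(d,(306,241),o,66).round(1),wplane(d,r[0][1],o,55))
# plate near edge
a=wplane(d,(62,244),o,12);b=wplane(d,(467,244),o,12);print(a,b,np.degrees(np.arctan2(-(b-a)[0],(b-a)[1])))
E
```

```text
[([288, 232, 36, 35, 995], [305.1, 249.5])]
[525.1   7.2  40. ] [494.6   4.6  66. ] [505.26321345   4.73406746  55.        ]
[ 543.47377775 -261.34293483   12.        ] [498.07959176 162.48385463  12.        ] 6.113388217377098
```

```bash
python3 -m pendant '[{"jaw":60,"tx":0.5,"ty":-0.22,"tz":0.5,"ax":0,"ay":0,"az":0},{"jaw":60,"tx":1,"ty":0,"tz":0,"ax":0,"ay":0,"az":0},{"jaw":60,"tx":1,"ty":0,"tz":0,"ax":0,"ay":0,"az":0},{"jaw":60,"tx":1,"ty":0,"tz":0,"ax":0,"ay":0,"az":0},{"jaw":60,"tx":1,"ty":0,"tz":0,"ax":0,"ay":0,"az":0},{"jaw":60,"tx":0.6,"ty":0,"tz":0,"ax":0,"ay":0,"az":0},{"jaw":60,"tx":0,"ty":0,"tz":0,"ax":0,"ay":0,"az":0}]'
python3 -c "
from h import *
go((507,4.6,33),.105)
d=save('wrist','w2')"
```

```text
t: 4.08
eef_pos: [507.3, 4.7, 35.0]
orientation: [0.706, -0.037, 0.707, 0.037]
force: [0.7, 0.1, 0.6]
gripper_width: 0.64
t 4.075 pos [507.3   4.7  35. ] F [0.7 0.1 0.6] w 60.1 j6 [-0.06, 0.42, 1.8, 0.0, 0.93, -1.74]
toolY [-0.105  0.994  0.   ] toolX [-0.001  0.    -1.   ]
shift now [ 0.08 -0.   -0.01] shift after turn [ 0.08 -0.   -0.01] turn [ 0.01 -0.01 -0.  ]
```

View pics/w2.png

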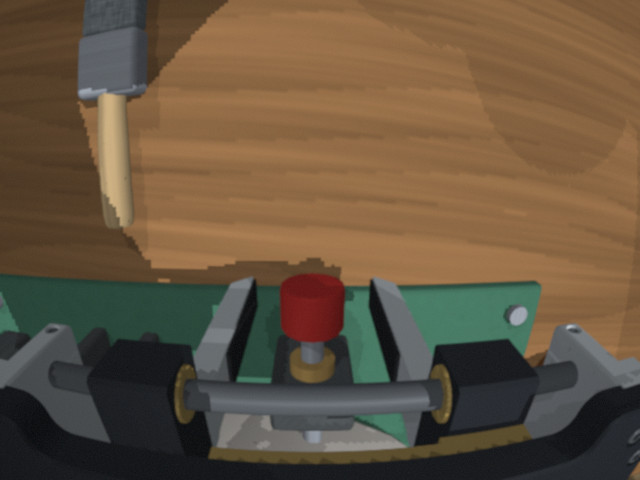

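The knob at (312,305) is centred between the fingertips. I close and pull.

```bash
python3 -m pendant '[{"jaw":20,"tx":0.1,"ty":0,"tz":0,"ax":0,"ay":0,"az":0},{"jaw":20,"tx":0,"ty":0,"tz":0,"ax":0,"ay":0,"az":0},{"jaw":20,"tx":0,"ty":0,"tz":0,"ax":0,"ay":0,"az":0},{"jaw":20,"tx":0,"ty":0,"tz":0,"ax":0,"ay":0,"az":0}]'
python3 -m pendant '[{"jaw":20,"tx":0,"ty":0,"tz":-0.2,"ax":0,"ay":0,"az":0},{"jaw":20,"tx":0,"ty":0,"tz":-0.2,"ax":0,"ay":0,"az":0},{"jaw":20,"tx":0,"ty":0,"tz":-0.2,"ax":0,"ay":0,"az":0},{"jaw":20,"tx":0,"ty":0,"tz":-0.2,"ax":0,"ay":0,"az":0},{"jaw":20,"tx":0,"ty":0,"tz":-0.2,"ax":0,"ay":0,"az":0},{"jaw":20,"tx":0,"ty":0,"tz":0,"ax":0,"ay":0,"az":0}]'
```

```text
t: 4.62
eef_pos: [508.0, 4.4, 33.2]
orientation: [0.706, -0.037, 0.706, 0.037]
force: [-0.2, 1.8, 2.7]
gripper_width: 0.33
t: 5.38
eef_pos: [482.8, 1.8, 33.2]
orientation: [0.706, -0.037, 0.706, 0.037]
force: [0.0, 3.6, 2.6]
gripper_width: 0.338
```

```bash
python3 -m pendant '[{"jaw":20,"tx":0,"ty":0,"tz":-0.1,"ax":0,"ay":0,"az":0},{"jaw":20,"tx":0,"ty":0,"tz":-0.1,"ax":0,"ay":0,"az":0},{"jaw":20,"tx":0,"ty":0,"tz":-0.06,"ax":0,"ay":0,"az":0}]'
python3 -m pendant '[{"jaw":20,"tx":0,"ty":0,"tz":-0.06,"ax":0,"ay":0,"az":0},{"jaw":20,"tx":0,"ty":0,"tz":0,"ax":0,"ay":0,"az":0},{"jaw":20,"tx":0,"ty":0,"tz":0,"ax":0,"ay":0,"az":0}]'
python3 -c "
from h import *
d=save('wrist','w3')"
```

```text
t: 5.75
eef_pos: [480.0, 1.4, 33.5]
orientation: [0.709, -0.037, 0.703, 0.037]
force: [32.8, 9.0, -23.3]
gripper_width: 0.333
t: 6.12
eef_pos: [478.9, 1.3, 33.6]
orientation: [0.71, -0.037, 0.703, 0.037]
force: [31.2, 8.7, -18.3]
gripper_width: 0.334
```

View pics/w3.png

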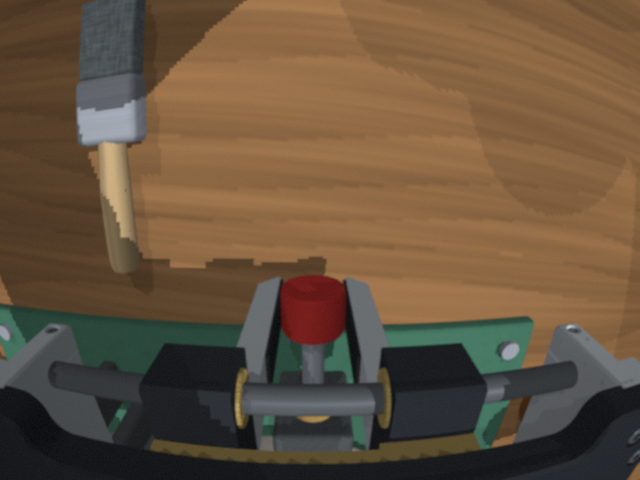

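At the stop: 32 N and the pose stalled, with the rod visibly longer at (313,360). Next I relax slightly, open and rise.

```bash
python3 -m pendant '[{"jaw":20,"tx":0,"ty":0,"tz":0.1,"ax":0,"ay":0,"az":0},{"jaw":60,"tx":0,"ty":0,"tz":0,"ax":0,"ay":0,"az":0},{"jaw":60,"tx":0,"ty":0,"tz":0,"ax":0,"ay":0,"az":0},{"jaw":60,"tx":0,"ty":0,"tz":0,"ax":0,"ay":0,"az":0}]'
python3 -m pendant '[{"jaw":60,"tx":-0.6,"ty":0,"tz":0,"ax":0,"ay":0,"az":0},{"jaw":60,"tx":-1,"ty":0,"tz":0,"ax":0,"ay":0,"az":0},{"jaw":60,"tx":-1,"ty":0,"tz":0,"ax":0,"ay":0,"az":0},{"jaw":60,"tx":-1,"ty":0,"tz":0,"ax":0,"ay":0,"az":0},{"jaw":0,"tx":-1,"ty":0,"tz":0,"ax":0,"ay":0,"az":0},{"jaw":0,"tx":-1,"ty":0,"tz":0,"ax":0,"ay":0,"az":0}]'
python3 - <<'E'
from h import *
go((507,4.6,33),.105);o=arm.get_obs()
d=save('wrist','w4');r,l=blobs(mask(d['color'],'red'),(200,100,440,400),50);print(r)
if r: print(wplane(d,r[0][1],o,55))
E
```

```text
t: 6.68
eef_pos: [477.2, 1.0, 32.8]
orientation: [0.706, -0.037, 0.706, 0.037]
force: [0.2, -0.6, -0.9]
gripper_width: 0.613
t: 7.42
eef_pos: [477.3, 1.1, 174.9]
orientation: [0.706, -0.037, 0.706, 0.037]
force: [-0.2, -0.5, 0.0]
gripper_width: 0.463
t 7.425 pos [477.3   1.1 174.9] F [-0.2 -0.5  0. ] w 43.6 j6 [-0.07, 0.17, 1.76, -0.0, 1.21, -1.75]
toolY [-0.105  0.994 -0.   ] toolX [ 0.001 -0.    -1.   ]
shift now [5.68 0.02 1.19] shift after turn [5.68 0.02 1.19] turn [0.   0.01 0.  ]
[([296, 220, 34, 32, 897], [312.4, 236.0])]
[482.04508123   1.80760127  55.        ]
```

View pics/w4.png

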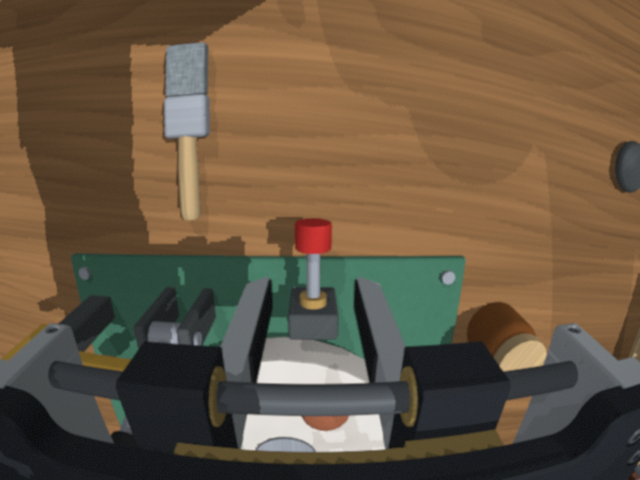

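The knob is out at (312,236), with the rod visible. I rise and turn the tool 90°, then re-check the pin from the fixed cameras.

```bash
python3 -m pendant '[{"jaw":0,"tx":-0.5,"ty":0,"tz":0,"ax":1,"ay":0,"az":0},{"jaw":0,"tx":-0.5,"ty":0,"tz":0,"ax":1,"ay":0,"az":0},{"jaw":0,"tx":-0.5,"ty":0,"tz":0,"ax":1,"ay":0,"az":0},{"jaw":0,"tx":-0.5,"ty":0,"tz":0,"ax":1,"ay":0,"az":0},{"jaw":0,"tx":-0.5,"ty":0,"tz":0,"ax":1,"ay":0,"az":0},{"jaw":0,"tx":-0.5,"ty":0,"tz":0,"ax":1,"ay":0,"az":0},{"jaw":0,"tx":-0.5,"ty":0,"tz":0,"ax":1,"ay":0,"az":0},{"jaw":0,"tx":0,"ty":0,"tz":0,"ax":1,"ay":0,"az":0}]'
python3 -m pendant '[{"jaw":0,"tx":0,"ty":0,"tz":0,"ax":1,"ay":0,"az":0},{"jaw":0,"tx":0,"ty":0,"tz":0,"ax":1,"ay":0,"az":0},{"jaw":0,"tx":0,"ty":0,"tz":0,"ax":1,"ay":0,"az":0},{"jaw":0,"tx":0,"ty":0,"tz":0,"ax":1,"ay":0,"az":0},{"jaw":0,"tx":0,"ty":0,"tz":0,"ax":1,"ay":0,"az":0},{"jaw":0,"tx":0,"ty":0,"tz":0,"ax":1,"ay":0,"az":0},{"jaw":0,"tx":0,"ty":0,"tz":0,"ax":1,"ay":0,"az":0},{"jaw":0,"tx":0,"ty":0,"tz":0,"ax":0,"ay":0,"az":0}]'
python3 -c "
from h import *
go((575.8,-208.4,178),.106-np.pi/2)
save('scene','s1');save('top','t1')"
```

```text
t: 8.48
eef_pos: [477.6, 1.1, 261.7]
orientation: [0.66, 0.255, 0.659, -0.254]
force: [-0.6, 0.8, -0.3]
gripper_width: 0.005
t: 9.48
eef_pos: [477.3, 1.1, 260.8]
orientation: [0.526, 0.473, 0.526, -0.473]
force: [0.0, 0.1, 0.4]
gripper_width: 0.008
t 9.475 pos [477.3   1.1 260.8] F [0.  0.1 0.4] w 0.7 j6 [-0.07, 0.1, 1.64, -0.0, 1.41, -0.18]
toolY [0.994 0.105 0.   ] toolX [ 0. -0. -1.]
shift now [3.31 3.03 8.75] shift after turn [3.31 3.03 8.75] turn [-0.  0. -0.]
```

View pics/s1.png

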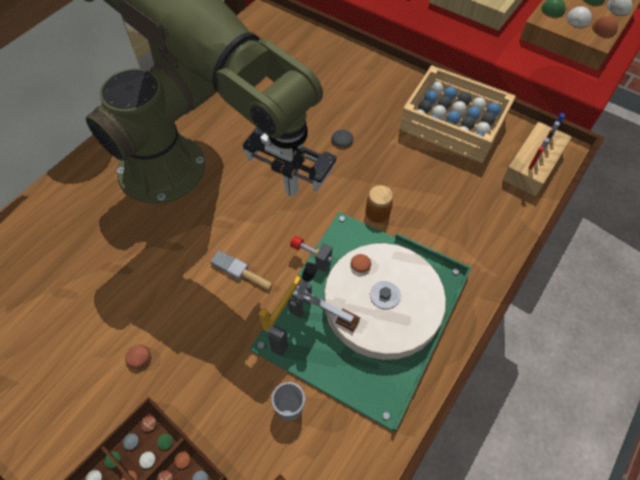

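View pics/t1.png

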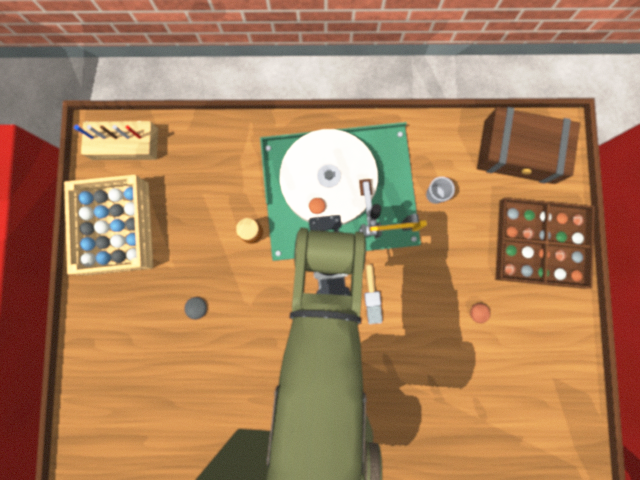

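The scene view now shows the knob at about (297,242), moved from (304.5,246). I compare the two rays.

```bash
python3 - <<'E'
from h import *
S=dict(np.load('scene0.npz'));im=cv2.imread('pics/s1.png')[:,:,::-1].copy()
for c in(S['color'],im):
    r,_=blobs(mask(c,'red'),(280,225,320,265));print(r,plane(S,r[0][1],52))
E
```

```text
[([300, 241, 11, 12, 83], [304.5, 246.3])] [504.9232912   4.4409109  52.       ]
[([291, 237, 12, 12, 78], [295.6, 242.2])] [479.82255066   1.13608918  52.        ]
```

```bash
python3 -m pendant '[{"jaw":0,"tx":0,"ty":0.3,"tz":1,"ax":0,"ay":0,"az":0},{"jaw":0,"tx":0,"ty":0.4,"tz":1,"ax":0,"ay":0,"az":0},{"jaw":0,"tx":0,"ty":0.4,"tz":1,"ax":0,"ay":0,"az":0},{"jaw":0,"tx":0,"ty":0.4,"tz":1,"ax":0,"ay":0,"az":0},{"jaw":0,"tx":0,"ty":0.4,"tz":1,"ax":0,"ay":0,"az":0},{"jaw":0,"tx":0,"ty":0.4,"tz":1,"ax":0,"ay":0,"az":0},{"jaw":0,"tx":0,"ty":0.4,"tz":1,"ax":0,"ay":0,"az":0},{"jaw":0,"tx":0,"ty":0.33,"tz":1,"ax":0,"ay":0,"az":0}]'
python3 -m pendant '[{"jaw":0,"tx":0,"ty":0,"tz":0.5,"ax":0,"ay":0,"az":0},{"jaw":0,"tx":0,"ty":0,"tz":0.2,"ax":0,"ay":0,"az":0},{"jaw":0,"tx":0,"ty":0,"tz":0,"ax":0,"ay":0,"az":0}]'
python3 -c "
from h import *
go((575.8,-208.4,178),.106-np.pi/2)
save('scene','s2');save('wrist','w5')"
```

```text
t: 10.58
eef_pos: [574.1, -190.6, 260.4]
orientation: [0.526, 0.472, 0.526, -0.472]
force: [0.7, -0.5, 0.4]
gripper_width: 0.007
t: 10.95
eef_pos: [575.5, -207.0, 260.6]
orientation: [0.526, 0.473, 0.526, -0.473]
force: [-0.1, -0.3, -0.3]
gripper_width: 0.005
t 10.95 pos [ 575.5 -207.   260.6] F [-0.1 -0.3 -0.3] w 0.5 j6 [-0.41, 0.41, 1.25, 0.0, 1.48, -0.51]
toolY [0.994 0.105 0.   ] toolX [ 0.  0. -1.]
shift now [3.3  0.01 0.06] shift after turn [3.3  0.01 0.06] turn [-0. -0. -0.]
```

View pics/w5.png

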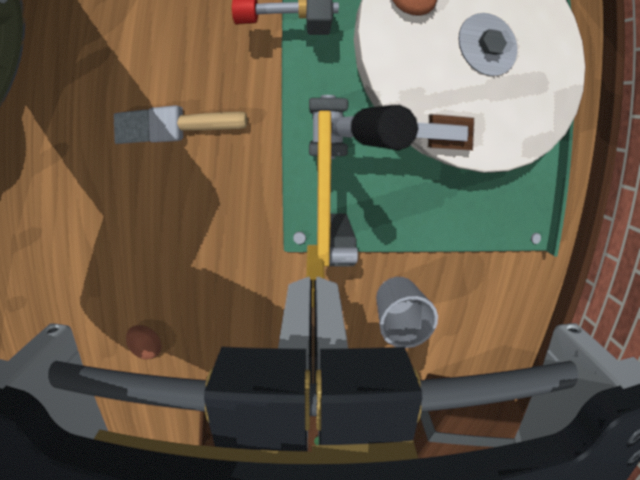

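View pics/s2.png

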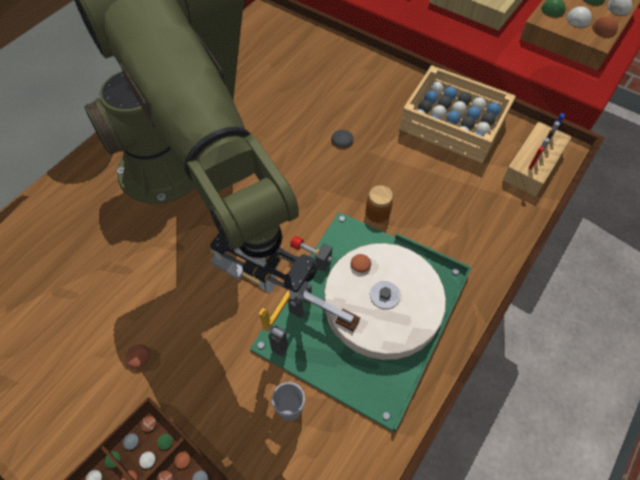

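```bash
python3 - <<'E'
from h import *
o=arm.get_obs();d=arm.grab_frame('wrist')
for p,z in(((316,247),205),((316,262),205),((316,275),205),((308,246),205),((325,246),205),((316,246),150),((398,127),243),((324,112),148)):
    print(p,z,wplane(d,p,o,z).round(1))
q=o['orientation'];R=Ro.from_quat([q[1],q[2],q[3],q[0]]).as_matrix();H=d['hand_eye']
for P in((583.7,-234.8,205),(582.9,-226.8,205),o['eef_pos']):
    v=H[:3,:3].T@(R.T@(np.array(P)-o['eef_pos'])-H[:3,3]);a=np.arctan2(np.hypot(v[0],v[1]),v[2]);u=v[:2]/np.hypot(v[0],v[1])*a*371.65
    print(P,u+d['K'][:2,2])
E
```

```text
(316, 247) 205 [ 577.6 -198.3  205. ]
(316, 262) 205 [ 578.7 -208.9  205. ]
(316, 275) 205 [ 579.8 -218.3  205. ]
(308, 246) 205 [ 572.2 -198.1  205. ]
(325, 246) 205 [ 583.5 -197.   205. ]
(316, 246) 150 [ 580.  -215.4  150. ]
(398, 127) 243 [ 612.  -114.9  243. ]
(324, 112) 148 [ 574.6 -107.6  148. ]
(583.7, -234.8, 205) [319.02660001 297.11905741]
(582.9, -226.8, 205) [319.17028763 286.69271669]
[ 575.5452536  -206.64378003  260.67235633] [311.4468622  294.24089139]
```

```bash
python3 -c "
import cv2;i=cv2.imread('pics/w5.png')[80:330,240:460];cv2.imwrite('pics/w5z.png',cv2.resize(i,None,fx=2.4,fy=2.4))"
```

```text
(no output)
```

View pics/w5z.png

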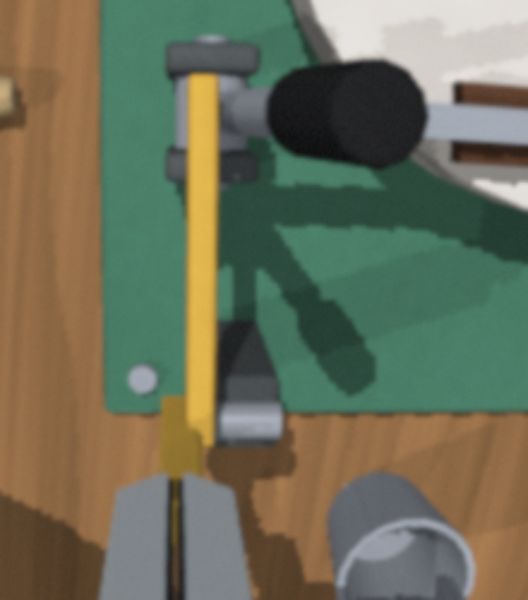

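The finger is lined up beside the tab in x, with about a 12 mm gap in y. The handle top checks out at (612,−115,243). I descend next, then push along the arc.

```bash
python3 -m pendant '[{"jaw":0,"tx":0.8,"ty":0,"tz":0,"ax":0,"ay":0,"az":0},{"jaw":0,"tx":0.8,"ty":0,"tz":0,"ax":0,"ay":0,"az":0},{"jaw":0,"tx":0.8,"ty":0,"tz":0,"ax":0,"ay":0,"az":0},{"jaw":0,"tx":0.6,"ty":0,"tz":0,"ax":0,"ay":0,"az":0},{"jaw":0,"tx":0,"ty":0,"tz":0,"ax":0,"ay":0,"az":0}]'
python3 -m pendant '[{"jaw":0,"tx":0,"ty":0,"tz":0.3,"ax":0,"ay":0,"az":0},{"jaw":0,"tx":0,"ty":0,"tz":0.4,"ax":0,"ay":0,"az":0},{"jaw":0,"tx":0,"ty":0,"tz":0.5,"ax":0,"ay":0,"az":0},{"jaw":0,"tx":0.1,"ty":0,"tz":0.4,"ax":0,"ay":0,"az":0},{"jaw":0,"tx":0.15,"ty":0,"tz":0.4,"ax":0,"ay":0,"az":0},{"jaw":0,"tx":0,"ty":0,"tz":0,"ax":0,"ay":0,"az":0}]'
python3 -c "
from h import *
go((575.8,-208.4,178),.106-np.pi/2)
save('scene','s3')"
```

```text
t: 11.72
eef_pos: [575.3, -206.9, 184.6]
orientation: [0.525, 0.473, 0.526, -0.473]
force: [-0.3, 0.4, 0.7]
gripper_width: 0.008
t: 12.48
eef_pos: [580.6, -257.9, 178.5]
orientation: [0.525, 0.473, 0.526, -0.473]
force: [-1.0, -0.8, 0.2]
gripper_width: 0.001
t 12.475 pos [ 580.6 -257.9  178.5] F [-1.  -0.8  0.2] w 0.1 j6 [-0.48, 0.51, 1.29, -0.0, 1.34, -0.58]
toolY [ 0.995  0.104 -0.001] toolX [-0.001 -0.    -1.   ]
shift now [ 0.02  0.01 -1.99] shift after turn [ 0.02  0.02 -1.99] turn [-0.02 -0.    0.01]
```

```bash
python3 -c "
import cv2;i=cv2.imread('pics/s3.png')[220:420,190:400];cv2.imwrite('pics/s3z.png',cv2.resize(i,None,fx=2.8,fy=2.8))"
```

```text
(no output)
```

View pics/s3z.png

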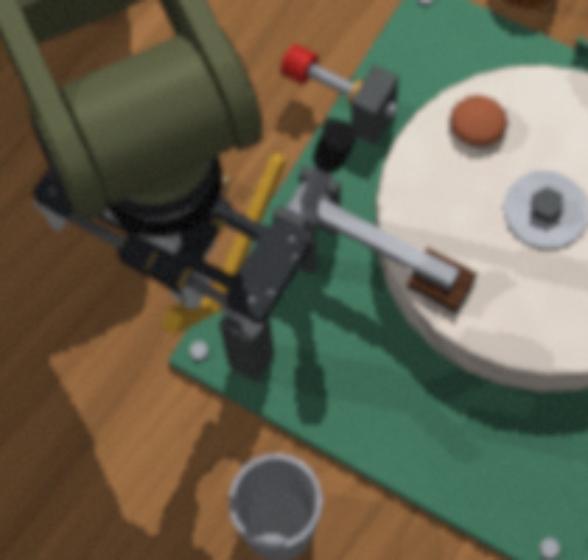

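The tab leans away at crop (185,315) and the nose has lifted off the lever. I continue the arc.

```bash
python3 -m pendant '[{"jaw":0,"tx":0.22,"ty":0,"tz":0.32,"ax":0,"ay":0,"az":0},{"jaw":0,"tx":0.24,"ty":0,"tz":0.32,"ax":0,"ay":0,"az":0},{"jaw":0,"tx":0.2,"ty":0,"tz":0.17,"ax":0,"ay":0,"az":0},{"jaw":0,"tx":0.2,"ty":0,"tz":0.17,"ax":0,"ay":0,"az":0},{"jaw":0,"tx":0.17,"ty":0,"tz":0.15,"ax":0,"ay":0,"az":0},{"jaw":0,"tx":0.15,"ty":0,"tz":0.15,"ax":0,"ay":0,"az":0},{"jaw":0,"tx":0,"ty":0,"tz":0,"ax":0,"ay":0,"az":0}]'
```

```text
t: 13.4
eef_pos: [584.3, -288.9, 149.6]
orientation: [0.525, 0.473, 0.526, -0.473]
force: [-0.3, 0.0, 0.5]
gripper_width: 0.008
```

```bash
python3 -m pendant '[{"jaw":0,"tx":0.1,"ty":0,"tz":0.15,"ax":0,"ay":0,"az":0},{"jaw":0,"tx":0,"ty":0,"tz":0.15,"ax":0,"ay":0,"az":0},{"jaw":0,"tx":0,"ty":0,"tz":0,"ax":0,"ay":0,"az":0}]'
python3 -c "
from h import *
save('scene','s4')
import cv2;i=cv2.imread('pics/s4.png')[220:420,190:400];cv2.imwrite('pics/s4z.png',cv2.resize(i,None,fx=2.8,fy=2.8))"
```

```text
t: 13.78
eef_pos: [585.9, -293.6, 149.4]
orientation: [0.526, 0.474, 0.526, -0.471]
force: [-4.9, 20.9, 18.6]
gripper_width: 0.003
```

View pics/s4z.png

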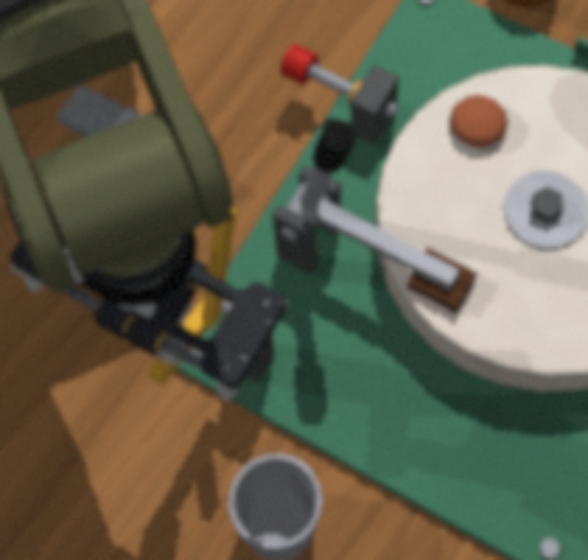

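A 28 N reaction shows the catch at its stop. I back off and go straight up.

```bash
python3 -m pendant '[{"jaw":0,"tx":-0.1,"ty":0,"tz":-0.3,"ax":0,"ay":0,"az":0},{"jaw":0,"tx":-0.5,"ty":0,"tz":-0.2,"ax":0,"ay":0,"az":0},{"jaw":0,"tx":-1,"ty":0,"tz":0,"ax":0,"ay":0,"az":0},{"jaw":0,"tx":-1,"ty":0,"tz":0,"ax":0,"ay":0,"az":0},{"jaw":0,"tx":-1,"ty":0,"tz":0,"ax":0,"ay":0,"az":0},{"jaw":0,"tx":-1,"ty":0,"tz":0,"ax":0,"ay":0,"az":0},{"jaw":0,"tx":-1,"ty":0,"tz":0,"ax":0,"ay":0,"az":0},{"jaw":0,"tx":-0.5,"ty":0,"tz":0,"ax":0,"ay":0,"az":0}]'
python3 -m pendant '[{"jaw":50,"tx":-0.5,"ty":-0.5,"tz":0,"ax":-1,"ay":0,"az":0},{"jaw":50,"tx":0,"ty":-0.5,"tz":0,"ax":-1,"ay":0,"az":0},{"jaw":50,"tx":0,"ty":-0.5,"tz":0,"ax":-1,"ay":0,"az":0},{"jaw":50,"tx":0,"ty":-0.5,"tz":0,"ax":-1,"ay":0,"az":0},{"jaw":50,"tx":0,"ty":0,"tz":0,"ax":-1,"ay":0,"az":0},{"jaw":50,"tx":0,"ty":0,"tz":0,"ax":-1,"ay":0,"az":0},{"jaw":50,"tx":0,"ty":0,"tz":0,"ax":-1,"ay":0,"az":0},{"jaw":50,"tx":0,"ty":0,"tz":0,"ax":-1,"ay":0,"az":0}]'
python3 -m pendant '[{"jaw":50,"tx":0,"ty":0,"tz":0,"ax":-1,"ay":0,"az":0},{"jaw":50,"tx":0,"ty":0,"tz":0,"ax":-1,"ay":0,"az":0},{"jaw":50,"tx":0,"ty":0,"tz":0,"ax":-1,"ay":0,"az":0},{"jaw":50,"tx":0,"ty":0,"tz":0,"ax":-1,"ay":0,"az":0},{"jaw":50,"tx":0,"ty":0,"tz":0,"ax":-1,"ay":0,"az":0},{"jaw":50,"tx":0,"ty":0,"tz":0,"ax":-1,"ay":0,"az":0},{"jaw":50,"tx":0,"ty":0,"tz":0,"ax":-1,"ay":0,"az":0},{"jaw":50,"tx":0,"ty":0,"tz":0,"ax":0,"ay":0,"az":0}]'
python3 -c "
from h import *
go((610,-116,260),.106)
save('scene','s5');save('top','t5')
import cv2;i=cv2.imread('pics/s5.png')[220:420,190:400];cv2.imwrite('pics/s5z.png',cv2.resize(i,None,fx=2.8,fy=2.8))"
```

```text
t: 14.82
eef_pos: [583.8, -284.1, 301.5]
orientation: [0.526, 0.473, 0.525, -0.473]
force: [-0.6, -0.8, -0.0]
gripper_width: 0.004
t: 15.82
eef_pos: [535.6, -296.7, 311.9]
orientation: [0.673, 0.217, 0.673, -0.217]
force: [-0.1, -0.3, -0.6]
gripper_width: 0.532
t: 16.82
eef_pos: [535.7, -296.7, 311.9]
orientation: [0.706, -0.037, 0.706, 0.037]
force: [1.0, -0.2, -1.0]
gripper_width: 0.534
t 16.825 pos [ 535.7 -296.7  311.9] F [ 1.  -0.2 -1. ] w 50.2 j6 [-0.57, 0.39, 1.15, -0.0, 1.6, -2.24]
toolY [-0.104  0.995  0.   ] toolX [-0.  0. -1.]
shift now [2.08 6.88 3.71] shift after turn [2.08 6.87 3.72] turn [-0.02 -0.   -0.  ]
```

View pics/s5z.png

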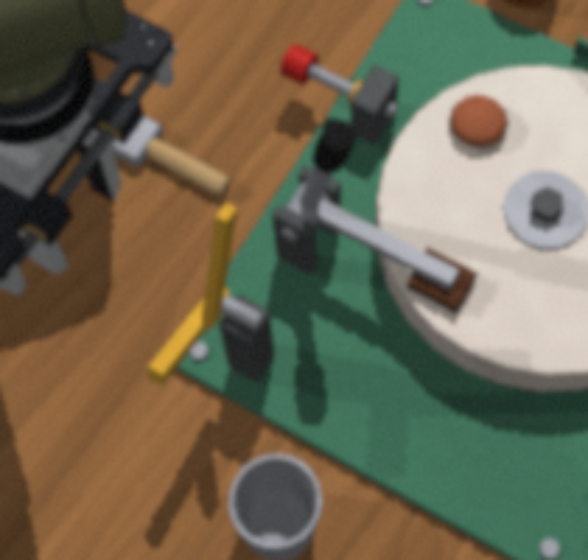

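View pics/t5.png

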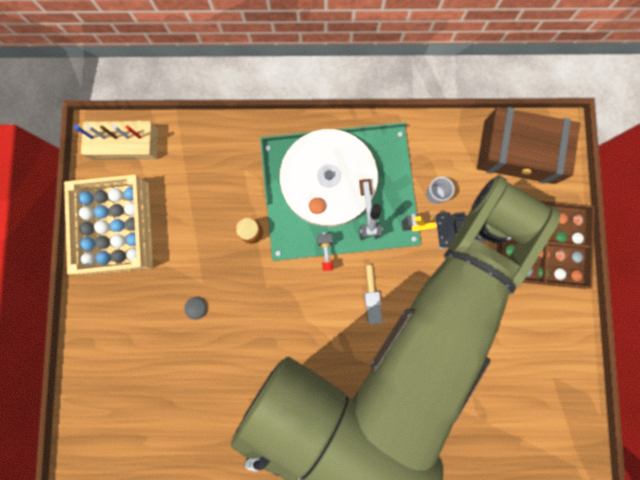

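The catch is over, with the tab down at crop (165,365) and the nose up at (220,210). The pin is still out and the lever is at rest. I move above the handle.

```bash
python3 -m pendant '[{"jaw":50,"tx":0,"ty":0.9,"tz":0.4,"ax":0,"ay":0,"az":0},{"jaw":50,"tx":0,"ty":0.9,"tz":0.5,"ax":0,"ay":0,"az":0},{"jaw":50,"tx":0,"ty":0.9,"tz":0.5,"ax":0,"ay":0,"az":0},{"jaw":50,"tx":0,"ty":0.9,"tz":0.5,"ax":0,"ay":0,"az":0},{"jaw":50,"tx":0,"ty":0.9,"tz":0.5,"ax":0,"ay":0,"az":0},{"jaw":50,"tx":0,"ty":0.9,"tz":0.5,"ax":0,"ay":0,"az":0},{"jaw":50,"tx":0,"ty":0.9,"tz":0.5,"ax":0,"ay":0,"az":0},{"jaw":50,"tx":0,"ty":0.58,"tz":0.3,"ax":0,"ay":0,"az":0}]'
python3 -m pendant '[{"jaw":50,"tx":0.4,"ty":0,"tz":0,"ax":0,"ay":0,"az":0},{"jaw":50,"tx":0.4,"ty":0,"tz":0,"ax":0,"ay":0,"az":0},{"jaw":50,"tx":0.2,"ty":0,"tz":0,"ax":0,"ay":0,"az":0},{"jaw":50,"tx":0,"ty":0,"tz":0,"ax":0,"ay":0,"az":0}]'
python3 -c "
from h import *
go((610,-116,199),.106)
save('wrist','w6')"
```

```text
t: 17.92
eef_pos: [610.0, -115.0, 312.1]
orientation: [0.706, -0.037, 0.706, 0.037]
force: [-0.4, -0.3, -0.4]
gripper_width: 0.531
t: 18.42
eef_pos: [609.5, -116.4, 286.8]
orientation: [0.706, -0.037, 0.706, 0.037]
force: [0.2, 0.2, 0.0]
gripper_width: 0.535
t 18.425 pos [ 609.5 -116.4  286.8] F [0.2 0.2 0. ] w 50.3 j6 [-0.25, 0.42, 1.17, -0.0, 1.55, -1.92]
toolY [-0.104  0.995  0.   ] toolX [-0.001  0.    -1.   ]
shift now [3.51 0.01 0.03] shift after turn [3.51 0.02 0.02] turn [-0.02 -0.01 -0.  ]
```

View pics/w6.png

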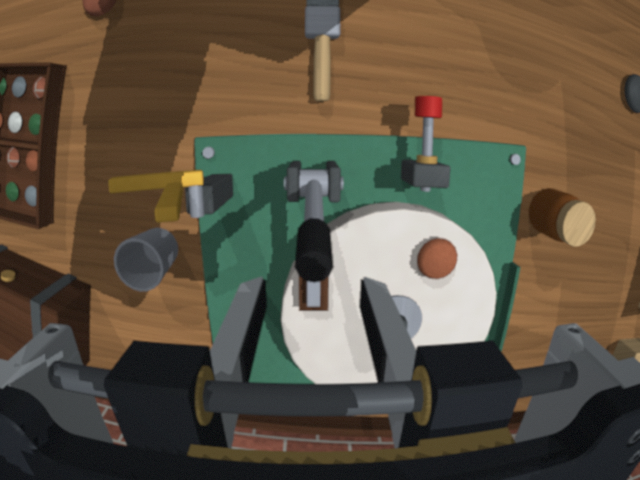

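The handle top at (314,262) is centred between the fingers. I descend and grip.

```bash
python3 -m pendant '[{"jaw":50,"tx":0.8,"ty":0,"tz":0,"ax":0,"ay":0,"az":0},{"jaw":50,"tx":0.8,"ty":0,"tz":0,"ax":0,"ay":0,"az":0},{"jaw":50,"tx":0.8,"ty":0,"tz":0,"ax":0,"ay":0,"az":0},{"jaw":50,"tx":0.8,"ty":0,"tz":0,"ax":0,"ay":0,"az":0},{"jaw":50,"tx":0.3,"ty":0,"tz":0,"ax":0,"ay":0,"az":0},{"jaw":50,"tx":0,"ty":0,"tz":0,"ax":0,"ay":0,"az":0}]'
python3 -m pendant '[{"jaw":10,"tx":0,"ty":0,"tz":0,"ax":0,"ay":0,"az":0},{"jaw":10,"tx":0,"ty":0,"tz":0,"ax":0,"ay":0,"az":0},{"jaw":10,"tx":0,"ty":0,"tz":0,"ax":0,"ay":0,"az":0},{"jaw":10,"tx":0,"ty":0,"tz":0,"ax":0,"ay":0,"az":0}]'
python3 -c "
from h import *
go((610,-116,199),.106)
save('wrist','w7')"
```

```text
t: 19.23
eef_pos: [609.8, -116.1, 199.9]
orientation: [0.706, -0.037, 0.706, 0.037]
force: [0.4, 1.2, 0.1]
gripper_width: 0.534
t: 19.73
eef_pos: [609.9, -115.8, 200.1]
orientation: [0.706, -0.037, 0.706, 0.037]
force: [-0.0, 2.5, 2.7]
gripper_width: 0.268
t 19.725 pos [ 609.9 -115.8  200.1] F [-0.   2.5  2.7] w 25.2 j6 [-0.25, 0.46, 1.31, 0.0, 1.37, -1.92]
toolY [-0.105  0.994  0.   ] toolX [ 0.001  0.    -1.   ]
shift now [ 0.05 -0.01  0.  ] shift after turn [ 0.05 -0.01  0.  ] turn [-0.01  0.01 -0.  ]
```

View pics/w7.png

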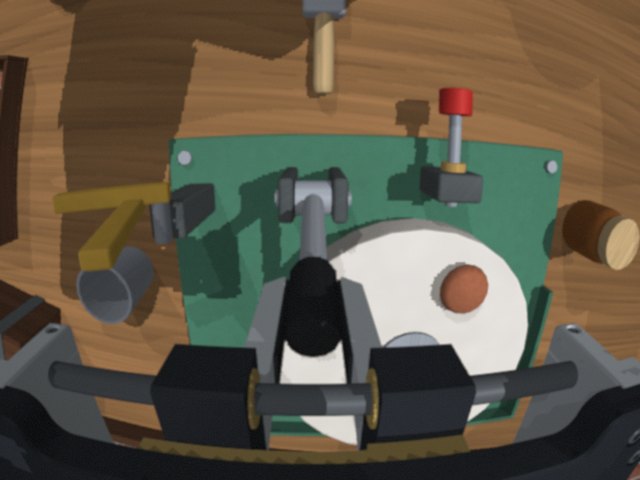

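Gripped at 25 mm. I pull along the arc.

```bash
python3 -m pendant '[{"jaw":10,"tx":-0.05,"ty":0,"tz":-0.34,"ax":0,"ay":0,"az":0},{"jaw":10,"tx":-0.04,"ty":0,"tz":-0.34,"ax":0,"ay":0,"az":0},{"jaw":10,"tx":-0.01,"ty":0,"tz":-0.34,"ax":0,"ay":0,"az":0},{"jaw":10,"tx":0,"ty":0,"tz":-0.34,"ax":0,"ay":0,"az":0},{"jaw":10,"tx":0.03,"ty":0,"tz":-0.34,"ax":0,"ay":0,"az":0},{"jaw":10,"tx":0.05,"ty":0,"tz":-0.34,"ax":0,"ay":0,"az":0},{"jaw":10,"tx":0.07,"ty":0,"tz":-0.33,"ax":0,"ay":0,"az":0},{"jaw":10,"tx":0.09,"ty":0,"tz":-0.33,"ax":0,"ay":0,"az":0}]'
python3 -m pendant '[{"jaw":10,"tx":0.11,"ty":0,"tz":-0.32,"ax":0,"ay":0,"az":0},{"jaw":10,"tx":0.13,"ty":0,"tz":-0.32,"ax":0,"ay":0,"az":0},{"jaw":10,"tx":0.15,"ty":0,"tz":-0.3,"ax":0,"ay":0,"az":0},{"jaw":10,"tx":0,"ty":0,"tz":0,"ax":0,"ay":0,"az":0}]'
python3 -c "
from h import *
go((538.5,-123.5,181),.106)
save('wrist','w8');save('scene','s8')
import cv2;i=cv2.imread('pics/s8.png')[220:420,190:400];cv2.imwrite('pics/s8z.png',cv2.resize(i,None,fx=2.8,fy=2.8))"
```

```text
t: 20.78
eef_pos: [543.2, -122.8, 198.1]
orientation: [0.707, -0.037, 0.705, 0.037]
force: [0.7, -0.4, 1.6]
gripper_width: 0.176
t: 21.28
eef_pos: [518.7, -125.6, 186.1]
orientation: [0.706, -0.037, 0.706, 0.037]
force: [0.6, 0.3, -0.1]
gripper_width: 0.11
t 21.275 pos [ 518.7 -125.6  186.1] F [ 0.6  0.3 -0.1] w 10.3 j6 [-0.31, 0.28, 1.59, -0.0, 1.27, -1.98]
toolY [-0.105  0.995  0.   ] toolX [-0.001  0.    -1.   ]
shift now [ 0.2 -0.   0.8] shift after turn [ 0.2 -0.   0.8] turn [-0.01 -0.01 -0.  ]
```

View pics/w8.png

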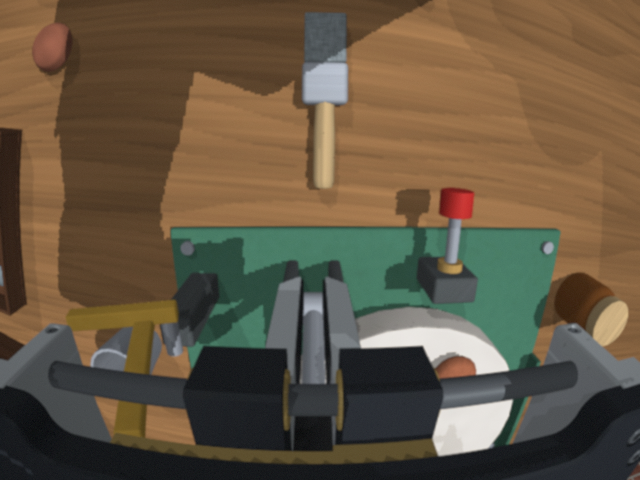

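View pics/s8z.png

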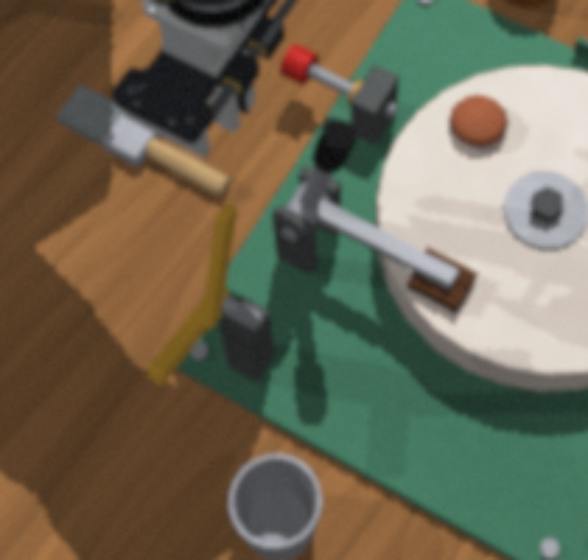

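The grip slipped off: the jaws are shut at (312,300) and the lever is back at rest, with pin and catch still in place. I go straight forward with open jaws, set the pads slightly deeper over the handle, and pull in smaller monitored steps.

```bash
python3 -m pendant '[{"jaw":54,"tx":-0.4,"ty":0,"tz":0,"ax":0,"ay":0,"az":0},{"jaw":54,"tx":-0.15,"ty":0,"tz":0,"ax":0,"ay":0,"az":0},{"jaw":54,"tx":0,"ty":0,"tz":0,"ax":0,"ay":0,"az":0},{"jaw":54,"tx":0,"ty":0,"tz":0.5,"ax":0,"ay":0,"az":0},{"jaw":54,"tx":0,"ty":0,"tz":0.8,"ax":0,"ay":0,"az":0},{"jaw":54,"tx":0,"ty":0,"tz":0.8,"ax":0,"ay":0,"az":0},{"jaw":54,"tx":0,"ty":0,"tz":0.8,"ax":0,"ay":0,"az":0},{"jaw":54,"tx":0,"ty":0,"tz":0,"ax":0,"ay":0,"az":0}]'
python3 -c "
from h import *
go((613,-115.5,198),.106)
save('wrist','w9')"
```

```text
t: 22.38
eef_pos: [592.1, -117.5, 199.3]
orientation: [0.706, -0.037, 0.706, 0.037]
force: [0.3, 0.6, -0.1]
gripper_width: 0.576
t 22.375 pos [ 592.1 -117.5  199.3] F [ 0.3  0.6 -0.1] w 54.1 j6 [-0.26, 0.43, 1.37, 0.0, 1.35, -1.93]
toolY [-0.105  0.994  0.   ] toolX [-0.001  0.    -1.   ]
shift now [ 0.05 -0.01  0.84] shift after turn [ 0.05 -0.01  0.84] turn [-0.   -0.01 -0.  ]
```

View pics/w9.png

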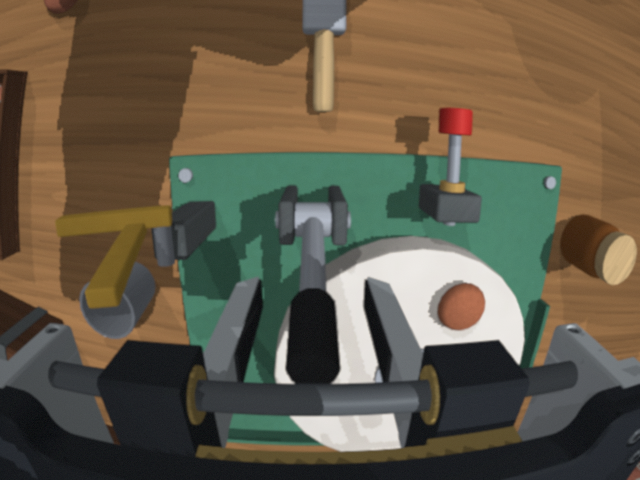

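```bash
python3 -m pendant '[{"jaw":54,"tx":0.05,"ty":0,"tz":0.5,"ax":0,"ay":0,"az":0},{"jaw":54,"tx":0,"ty":0,"tz":0.36,"ax":0,"ay":0,"az":0},{"jaw":54,"tx":0,"ty":0,"tz":0,"ax":0,"ay":0,"az":0},{"jaw":0,"tx":0,"ty":0,"tz":0,"ax":0,"ay":0,"az":0},{"jaw":0,"tx":0,"ty":0,"tz":0,"ax":0,"ay":0,"az":0},{"jaw":0,"tx":0,"ty":0,"tz":0,"ax":0,"ay":0,"az":0},{"jaw":0,"tx":0,"ty":0,"tz":0,"ax":0,"ay":0,"az":0},{"jaw":0,"tx":0,"ty":0,"tz":0,"ax":0,"ay":0,"az":0}]'
python3 -m pendant '[{"jaw":0,"tx":-0.03,"ty":0,"tz":-0.2,"ax":0,"ay":-0.2,"az":0},{"jaw":0,"tx":-0.02,"ty":0,"tz":-0.2,"ax":0,"ay":-0.2,"az":0}]'
python3 -c "
from h import *
go((613,-115.5,198),.106)"
```

```text
t: 23.42
eef_pos: [612.7, -115.4, 199.1]
orientation: [0.706, -0.037, 0.706, 0.037]
force: [-1.6, 3.2, 0.7]
gripper_width: 0.269
t: 23.68
eef_pos: [603.6, -116.4, 200.9]
orientation: [0.723, -0.036, 0.689, 0.038]
force: [6.9, 4.1, 3.2]
gripper_width: 0.27
t 23.675 pos [ 603.6 -116.4  200.9] F [6.9 4.1 3.2] w 25.4 j6 [-0.26, 0.42, 1.37, 0.02, 1.31, -1.94]
toolY [-0.105  0.994 -0.   ] toolX [ 0.047  0.005 -0.999]
shift now [ 0.13 -0.    0.37] shift after turn [ 0.12 -0.    0.38] turn [-0.01  0.45  0.  ]
```

It is holding, with 6.9 N on the tool. I continue as a rigid twist with the lever, checking every few rows.

```bash
python3 -m pendant '[{"jaw":0,"tx":-0.05,"ty":0,"tz":-0.19,"ax":0,"ay":-0.4,"az":0},{"jaw":0,"tx":-0.05,"ty":0,"tz":-0.19,"ax":0,"ay":-0.4,"az":0},{"jaw":0,"tx":-0.05,"ty":0,"tz":-0.19,"ax":0,"ay":-0.4,"az":0}]'
python3 -c "
from h import *
go((613,-115.5,198),.106)
save('wrist','w10')"
```

```text
t: 24.05
eef_pos: [588.7, -118.0, 202.9]
orientation: [0.764, -0.034, 0.643, 0.04]
force: [6.2, 2.9, -4.2]
gripper_width: 0.269
t 24.05 pos [ 588.7 -118.   202.9] F [ 6.2  2.9 -4.2] w 25.3 j6 [-0.29, 0.32, 1.51, 0.07, 1.15, -1.99]
toolY [-0.105  0.994 -0.   ] toolX [ 0.17   0.018 -0.985]
shift now [ 0.36 -0.    0.93] shift after turn [ 0.2  -0.    0.98] turn [-0.01  1.64  0.  ]
```

View pics/w10.png

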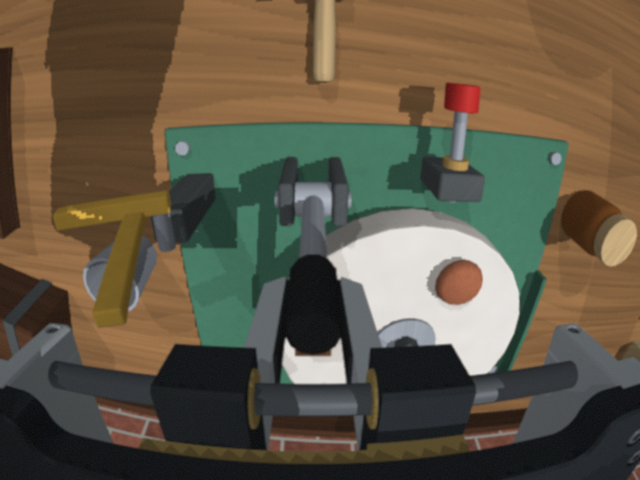

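The handle is still firmly between the pads at (313,300). I continue.

```bash
python3 -m pendant '[{"jaw":0,"tx":-0.05,"ty":0,"tz":-0.19,"ax":0,"ay":-0.4,"az":0},{"jaw":0,"tx":-0.05,"ty":0,"tz":-0.19,"ax":0,"ay":-0.4,"az":0},{"jaw":0,"tx":-0.05,"ty":0,"tz":-0.19,"ax":0,"ay":-0.4,"az":0},{"jaw":0,"tx":-0.05,"ty":0,"tz":-0.19,"ax":0,"ay":-0.4,"az":0}]'
python3 -m pendant '[{"jaw":0,"tx":-0.05,"ty":0,"tz":-0.19,"ax":0,"ay":-0.4,"az":0},{"jaw":0,"tx":-0.05,"ty":0,"tz":-0.19,"ax":0,"ay":-0.4,"az":0},{"jaw":0,"tx":-0.05,"ty":0,"tz":-0.19,"ax":0,"ay":-0.4,"az":0}]'
python3 -c "
from h import *
go((613,-115.5,198),.106)
save('wrist','w11')"
```

```text
t: 24.6
eef_pos: [568.7, -120.0, 202.7]
orientation: [0.815, -0.03, 0.578, 0.043]
force: [10.0, 3.4, -10.0]
gripper_width: 0.273
t: 24.98
eef_pos: [553.8, -121.5, 200.2]
orientation: [0.849, -0.027, 0.526, 0.045]
force: [12.1, 3.7, -15.0]
gripper_width: 0.27
t 24.975 pos [ 553.8 -121.5  200.2] F [ 12.1   3.7 -15. ] w 25.4 j6 [-0.38, 0.12, 1.82, 0.29, 0.81, -2.22]
toolY [-0.105  0.995  0.001] toolX [ 0.443  0.047 -0.895]
shift now [ 1.14 -0.01  2.09] shift after turn [ 0.09 -0.01  2.38] turn [-0.01  4.41 -0.  ]
```

View pics/w11.png

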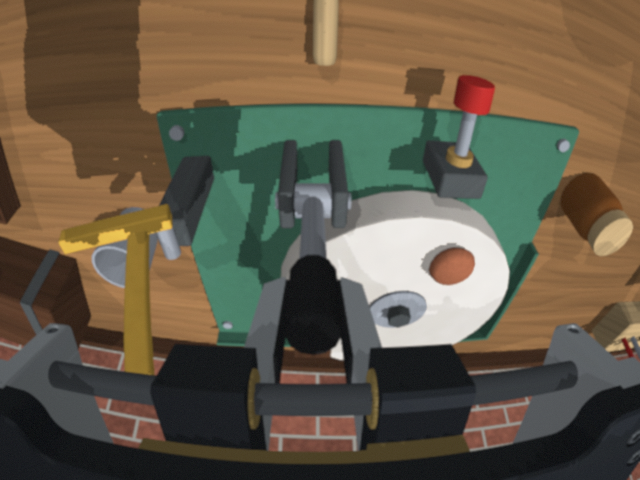

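It holds. Joint 6 is nearing its range, so I tilt less from here and ease off the upward pull.

```bash
python3 -m pendant '[{"jaw":0,"tx":0.06,"ty":0,"tz":-0.15,"ax":0,"ay":-0.15,"az":0},{"jaw":0,"tx":0.04,"ty":0,"tz":-0.16,"ax":0,"ay":-0.15,"az":0},{"jaw":0,"tx":0.02,"ty":0,"tz":-0.16,"ax":0,"ay":-0.15,"az":0},{"jaw":0,"tx":0.02,"ty":0,"tz":-0.16,"ax":0,"ay":-0.15,"az":0}]'
python3 -c "
from h import *
go((613,-115.5,198),.106)"
```

```text
t: 25.52
eef_pos: [544.4, -122.8, 196.7]
orientation: [0.868, -0.027, 0.494, 0.045]
force: [-13.2, 15.8, 43.3]
gripper_width: 0.273
t 25.525 pos [ 544.4 -122.8  196.7] F [-13.2  15.8  43.3] w 25.7 j6 [-0.41, 0.08, 1.9, 0.38, 0.72, -2.32]
toolY [-0.105  0.994 -0.002] toolX [ 0.507  0.051 -0.86 ]
shift now [1.36 0.   2.4 ] shift after turn [-0.05 -0.    2.76] turn [-0.    5.11  0.02]
```

The axial force of +46 N is the rigid lever resisting my push along it. I relieve it and continue along the tangent.

```bash
python3 -m pendant '[{"jaw":0,"tx":-0.09,"ty":0,"tz":-0.05,"ax":0,"ay":0,"az":0},{"jaw":0,"tx":-0.02,"ty":0,"tz":-0.15,"ax":0,"ay":-0.1,"az":0},{"jaw":0,"tx":-0.02,"ty":0,"tz":-0.15,"ax":0,"ay":-0.1,"az":0}]'
python3 -c "
from h import *
go((613,-115.5,198),.106)
save('wrist','w12');save('scene','s12')
import cv2;i=cv2.imread('pics/s12.png')[220:420,190:400];cv2.imwrite('pics/s12z.png',cv2.resize(i,None,fx=2.8,fy=2.8))"
```

```text
t: 25.9
eef_pos: [534.0, -123.7, 191.8]
orientation: [0.871, -0.026, 0.488, 0.046]
force: [3.4, 9.6, 11.1]
gripper_width: 0.276
t 25.9 pos [ 534.  -123.7  191.8] F [ 3.4  9.6 11.1] w 25.9 j6 [-0.43, 0.06, 1.94, 0.42, 0.7, -2.36]
toolY [-0.105  0.994 -0.001] toolX [ 0.52   0.054 -0.852]
shift now [ 1.45 -0.    2.84] shift after turn [-0.25 -0.01  3.18] turn [-0.01  5.25  0.01]
```

View pics/w12.png

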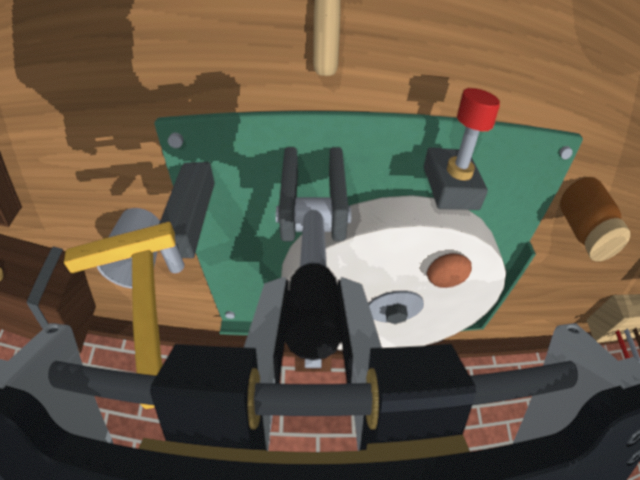

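View pics/s12z.png

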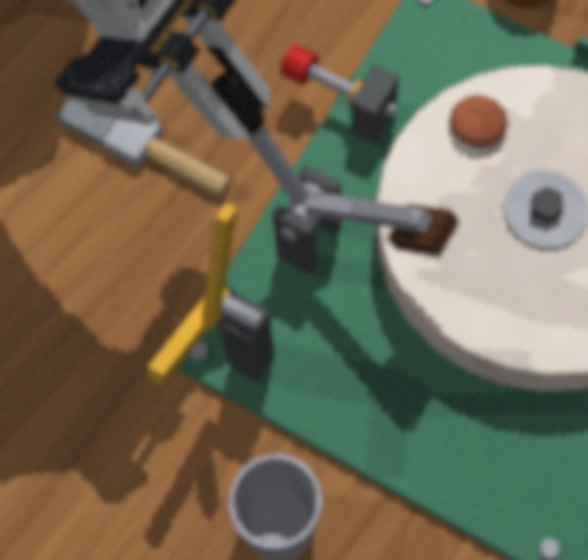

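The handle is held and the lever is well back, with the shoe lifted at crop (425,225). My estimate is about 0.65 rad, so I go on to the stop.

```bash
python3 -m pendant '[{"jaw":0,"tx":-0.02,"ty":0,"tz":-0.15,"ax":0,"ay":-0.1,"az":0},{"jaw":0,"tx":-0.02,"ty":0,"tz":-0.15,"ax":0,"ay":-0.1,"az":0},{"jaw":0,"tx":-0.01,"ty":0,"tz":-0.12,"ax":0,"ay":-0.1,"az":0},{"jaw":0,"tx":0,"ty":0,"tz":0,"ax":0,"ay":0,"az":0}]'
python3 -c "
from h import *
go((613,-115.5,198),.106)"
```

```text
t: 26.5
eef_pos: [523.9, -124.8, 186.3]
orientation: [0.878, -0.025, 0.475, 0.046]
force: [4.7, 8.4, 6.9]
gripper_width: 0.267
t 26.5 pos [ 523.9 -124.8  186.3] F [4.7 8.4 6.9] w 25.1 j6 [-0.45, 0.04, 1.99, 0.48, 0.67, -2.44]
toolY [-0.105  0.994 -0.001] toolX [ 0.544  0.057 -0.837]
shift now [ 1.57 -0.01  3.25] shift after turn [-0.47 -0.01  3.58] turn [-0.01  5.53  0.01]
```

```bash
python3 -m pendant '[{"jaw":0,"tx":0,"ty":0,"tz":-0.08,"ax":0,"ay":0,"az":0},{"jaw":0,"tx":0,"ty":0,"tz":-0.05,"ax":0,"ay":0,"az":0},{"jaw":0,"tx":0,"ty":0,"tz":0,"ax":0,"ay":0,"az":0}]'
python3 - <<'E'
from h import *
go((613,-115.5,198),.106)
save('wrist','w13');d=save('scene','s13');save('top','t13')
i=cv2.imread('pics/s13.png')[220:420,190:400];cv2.imwrite('pics/s13z.png',cv2.resize(i,None,fx=2.8,fy=2.8))
r,_=blobs(mask(d['color'],'red'),(280,225,320,265));print(r,plane(d,r[0][1],52))
E
```

```text
t: 26.88
eef_pos: [521.4, -125.0, 184.8]
orientation: [0.878, -0.025, 0.475, 0.046]
force: [3.5, 8.6, 8.2]
gripper_width: 0.271
t 26.875 pos [ 521.4 -125.   184.8] F [3.5 8.6 8.2] w 25.4 j6 [-0.45, 0.03, 1.99, 0.49, 0.67, -2.44]
toolY [-0.105  0.994 -0.001] toolX [ 0.545  0.057 -0.837]
shift now [ 1.58 -0.01  3.37] shift after turn [-0.53 -0.01  3.68] turn [-0.01  5.53  0.01]
[([291, 237, 12, 12, 86], [295.8, 242.1])] [480.0587435   1.6587125  52.       ]
```

View pics/s13z.png

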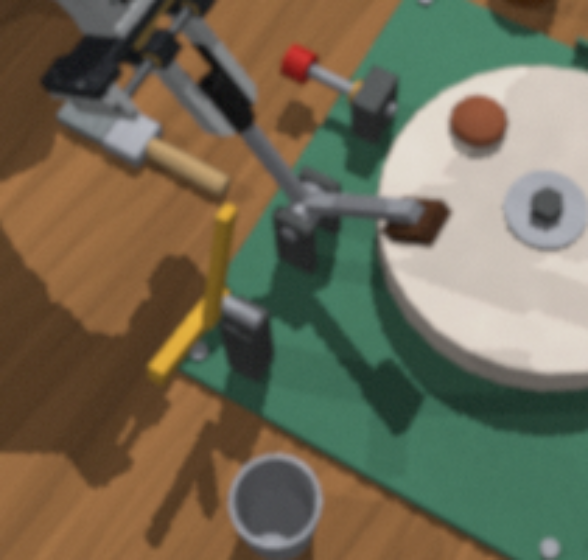

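View pics/w13.png

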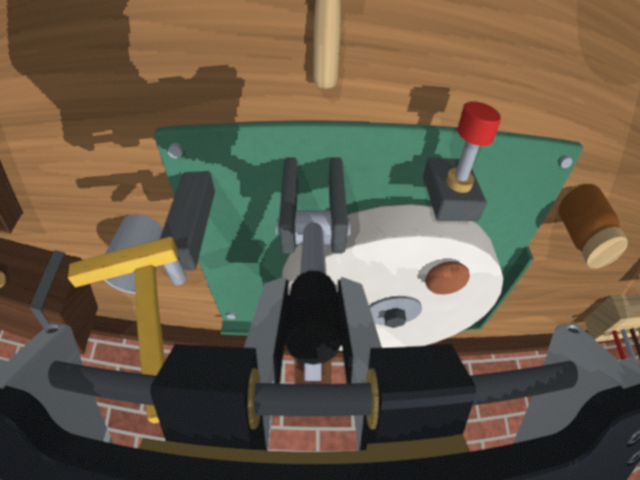

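View pics/t13.png

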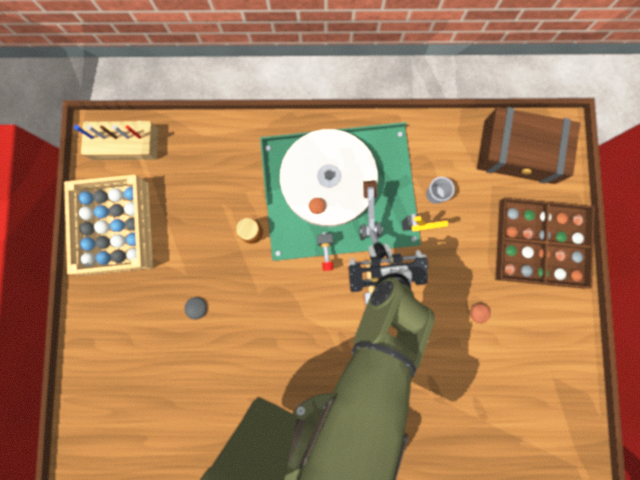

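The shoe is lifted, and pin and catch are in place. I check the lever angle independently by casting the scene ray of the handle/shaft junction, at crop (244,124), onto the lever's plane.

```bash
python3 - <<'E'
from h import *
S=dict(np.load('scene0.npz'));th=.106;gx=np.array([np.cos(th),np.sin(th),0]);gy=np.array([-np.sin(th),np.cos(th),0])
o=np.array([576,-49.5,0]);h=o-70*gy+np.array([0,0,85])
def f(px):
    c,v=ray(S,px);X=c+v*((h-c)@gy)/(v@gy);d=X-h
    return round(np.hypot(d@gx,d[2])),round(.2-np.arctan2(d@gx,d[2]),3)
for p in((244,124),(246,128),(240,118),(262,146),(275,163),(205,68)): print('now',p,f((190+p[0]/2.8-.3,220+p[1]/2.8-.3)))
i=cv2.imread('pics/s13.png')[245:310,245:310];cv2.imwrite('pics/s13y.png',cv2.resize(i,None,fx=9,fy=9,interpolation=cv2.INTER_CUBIC))
for p in((174,180),(174,163)): print('rest',f((240+p[0]/2.5-.3,200+p[1]/2.5-.3)))
E
```

```text
now (244, 124) (112, np.float64(0.723))
now (246, 128) (107, np.float64(0.736))
now (240, 118) (120, np.float64(0.716))
now (262, 146) (85, np.float64(0.707))
now (275, 163) (63, np.float64(0.704))
now (205, 68) (180, np.float64(0.694))
rest (140, np.float64(0.019))
rest (170, np.float64(0.049))
```

View pics/s13y.png

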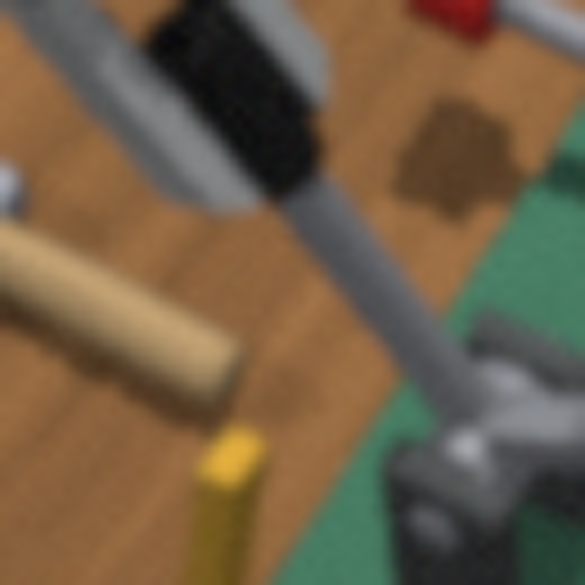

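The independent estimate is 0.70–0.74 rad, above 0.64. One small nudge for margin, then a settle check.

```bash
python3 -m pendant '[{"jaw":0,"tx":0,"ty":0,"tz":-0.08,"ax":0,"ay":0,"az":0},{"jaw":0,"tx":0,"ty":0,"tz":0,"ax":0,"ay":0,"az":0},{"jaw":0,"tx":0,"ty":0,"tz":0,"ax":0,"ay":0,"az":0},{"jaw":0,"tx":0,"ty":0,"tz":0,"ax":0,"ay":0,"az":0},{"jaw":0,"tx":0,"ty":0,"tz":0,"ax":0,"ay":0,"az":0},{"jaw":0,"tx":0,"ty":0,"tz":0,"ax":0,"ay":0,"az":0}]'
python3 -m pendant '[{"jaw":0,"tx":0,"ty":0,"tz":0,"ax":0,"ay":0,"az":0},{"jaw":0,"tx":0,"ty":0,"tz":0,"ax":0,"ay":0,"az":0},{"jaw":0,"tx":0,"ty":0,"tz":0,"ax":0,"ay":0,"az":0},{"jaw":0,"tx":0,"ty":0,"tz":0,"ax":0,"ay":0,"az":0},{"jaw":0,"tx":0,"ty":0,"tz":0,"ax":0,"ay":0,"az":0},{"jaw":0,"tx":0,"ty":0,"tz":0,"ax":0,"ay":0,"az":0}]'
python3 - <<'E'
from h import *
d=save('scene','s14')
i=cv2.imread('pics/s14.png')[245:310,245:310];cv2.imwrite('pics/s14y.png',cv2.resize(i,None,fx=9,fy=9,interpolation=cv2.INTER_CUBIC))
E
```

```text
t: 27.78
eef_pos: [519.8, -125.2, 183.8]
orientation: [0.878, -0.025, 0.475, 0.046]
force: [3.3, 8.8, 8.4]
gripper_width: 0.269
t: 28.52
eef_pos: [519.8, -125.2, 183.8]
orientation: [0.878, -0.025, 0.475, 0.046]
force: [3.9, 9.5, 9.2]
gripper_width: 0.272
```

View pics/s14y.png

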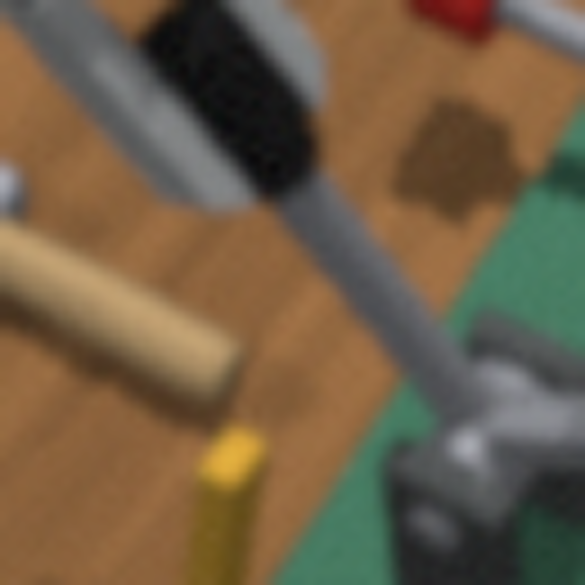

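The readings are steady and the handle is held between the pads. I hand the job in.

```bash
python3 -c "
from h import *
print(arm.finish_job()); print(arm.get_obs()['t'])"
```

```text
the job is handed in; nothing more can be done
None
the job is handed in; nothing more can be done
```

I pulled the lock pin to its stop, flipped the catch over, then pulled the brake lever back. I handed the job in at about 28.6 s with the gripper still holding the lever.

**Slip:** The first lever pull slipped off the handle, and the lever sprang back to rest. Pin and catch stayed put, so I gripped again and pulled with the tool tilting along with the lever.

**Last checks:**
- **Pin:** out. The knob moved 25 mm in the camera view, and the pull ended at about 32 N against the stop. The shift measured under the full 30 mm, which fits a pin that started up to 5 mm out.
- **Catch:** fully over. It pushed back with about 28 N at its stop, and the last views show it still over.
- **Lever:** the gripper pose gives about 0.76 rad and the camera ray 0.70–0.74 rad. The two disagree slightly, but both are above 0.64.
- **Stop not felt:** the tool force stayed low, so I did not confirm that the lever was pressed firmly against its stop.
- **Hold:** force and position stayed steady over the last 0.7 s, with the jaws at 25 mm on the handle.
- **Other things:** none of the loose objects had visibly moved in the pictures. I did not measure their positions.

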